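# Level the pancake hotplate with a wedge

### The arm

A 6-joint arm with a two-finger parallel gripper is mounted at the origin on the work surface. World frame = base frame: x ahead of the robot, y to its left, z up, the work surface at z = 0. Lengths are in m, angles in rad, forces in N, time in s.
With the tool pointing down it reaches from about 0.25 to 0.725 m from the base axis. Payload 4 kg.
Tool frame: the origin (TCP) lies at the very end of the fingers, on their centre line; the grasp point (between the pads) lies 19 mm behind it; y points along the fingers, z is the direction in which the jaws open and shut, and the axes are right-handed (so a half turn about y gives the same grasp; the last joint's range is limited). The gripper opens to 85 mm and grips with 20 to 120 N. Pads are 22 mm wide; open, the fingers measure 114 mm over their backs; the gripper's body (76 mm by 85 mm) begins 54 mm behind the grasp point. The pads swing forward as they close: fully open they stand 13 mm farther back than shut.
Start: joints at [-1.213, 0.241, 0.005, 1.335, 0, 1.571], TCP at [0.175, -0.468, 0.231] pointing down, gripper open.
Joint ranges: [-2.72, 2.72], [-1.05, 1.87], [-1.09, 1.28], [-1.99, 2.15], [-1.42, 1.44], [-3.14, 3.14]. Speed limits (rad/s): [2.79, 2.79, 3.14, 3.14, 3.14, 3.14].

### API

Orientations are given as a unit quaternion [x, y, z, w].
In Python, from workcell import bot gives the robot as it stands. The module is installed in compiled form; this text tells all that it offers.
- The arm moves only by the tool move_arm, never from a script. Its argument "increments" is a list of rows, each an object with "grip": the closure, from 0 (fully open) to 1 (shut); "linear": the shift along the tool's x, y, z scaled (see below), a list of three; "twist": the turn about the tool's y scaled (see below). A call has exactly 5 rows; each row shifts and turns the pose as measured when the row begins, along the tool's axes as they then stand; what a row does not reach is not made up. The controller multiplies each number of a shift by 0.2 m and each number of a turn by 2 rad. A row lasts 1/10 s, in which the tool goes at most 50 mm and 8.59 degrees, less where a joint would pass 70% of its speed; a pose out of reach is approached as far as the arm can. A call with a number of a shift or a turn outside -1 to 1 is refused whole. A call with a gripper value outside its range is refused whole. The fingers move at their own pace and stop on an object; the grip force is fixed at half the most. Time passes only in rows, so rows that do not move let the fingers close, or fill a call up. It gives the time, the measured TCP pose, the force and the opening at its end, in the units of the state.
- bot.get_obs(): the state, without advancing time (a new reading comes with each control period).
- bot.camera(name): name is "scene" or "top" or "wrist"; returns (picture, depth): 384x512x3 uint8, blue, green, red; 384x512 float32, m along the optical axis (not along the pixel's ray), 0 where there is no reading.
- bot.camera_params(name): a dict with "camera_matrix" (3x3 intrinsics, pixels), "rvec" (rotation vector, rad) and "tvec" (3), from world to camera coordinates, as OpenCV has them; the wrist camera has in their place "T_tool_cam" (4x4, takes a point from camera to tool coordinates, whose origin is the TCP and whose axes are the tool frame's). Camera axes: x right, y down, z forward; pixel columns grow to the right and rows downward; lengths in m; the calibration is good to about 2 mm. A picture is of the moment at which its call begins: read the wrist's pose just before it. camera_params takes no time and is no camera call.
- bot.job_done(): hands the job in, once; it reports no verdict.
The state is a dict: "clock": time; "joint_pos": joint angles; "joint_vel": joint speeds; "tau": joint torques, N m; "eef_pos": TCP position; "tool_rot": TCP orientation; "ft_force": force on the tool from outside, world axes, zero at the start; "ft_torque": the same for the moment, N m; "grip_width": finger opening in m.
Only numpy, scipy, OpenCV 4.12 (cv2) and the standard library are available. Lean on these libraries where they do the work, as an engineer would, in place of code of your own. Each camera call takes 0.05 s, during which the arm holds its last target. There are 200 camera calls.

### The job

The pancake hotplate leans because the foot at one corner has perished. Stand the round bubble level on the middle of its black plate, then push the orange wedge, thin end first, under that low foot until the bubble sits wholly inside the ring, and leave the wedge there carrying the foot. Push gently and let the wedge do the lifting: do not ram the hotplate, shove it along or lift it with the gripper, and leave everything else on the dresser alone.

Things in the scene. Friction and masses are not known exactly. Their poses are not given: they have to be found in the camera images.
- hotplate: pancake hotplate, 2 to 3 kg, loose: red square case 290 x 290 x 34 mm on three round rubber feet, 22 mm free below the case, black round plate on top. Origin under its middle at the height of the sound feet's soles; x from the front (knob side) to the back, y to its left, z up. Feet at (x, y) mm: front left (-112, 112), the low one; front right (-112, -112); back (115, 0)
- plate_mid (a point): the middle of the top of the hotplate's flat black cast plate, 270 mm across, 12 mm proud of the case, its top 68 mm above the hotplate's origin; axes as the hotplate
- low_foot: the perished foot under the hotplate's front left corner, 3.5 to 9.5 mm short, differently each time: black rubber dome of 22 mm radius. Origin at its sole, axes as the hotplate. Its centre lies 33 mm in from the left and the front face of the case; it stands on the dresser, carries 5 to 9 N, and can be wedged from the left or the front
- level: loose round bull's-eye level, aluminium, 62 mm across, 16 mm high, 90 g, stands flat; origin at its centre, 8 mm above its base; z up. Its yellow-green dial has a black ring of 9.2 mm inner radius round the middle
- bubble (a point): centre of the level's dark green bubble, 13 mm across, 6 mm above the level's origin; centred when right over that origin. It moves towards the higher side by 1 mm per 0.001 rad of lean, stops at the dial's rim about 22 mm out, and needs about 0.5 s to come to rest. With the level on the plate, raising the low foot by 1 mm shifts it about 5 mm towards that foot's corner, once off the rim
- wedge: loose orange plastic levelling wedge, 50 g, 36 mm wide, 135 mm long, lying flat: a ribbed grip block 35 mm long, 17 mm high, then a ramp that falls evenly over 100 mm to a tip 1.5 mm thick. Origin at the middle of the grip block, 8.5 mm above the sole; x points along the wedge to the tip, 117.5 mm ahead of the origin; z up. Pushing it under the low foot takes about 3 to 10 N
- kettle: white kettle on its base, bystander, 190 mm high; origin under its middle
- mug: terracotta mug, bystander, 92 mm high; origin under its middle
- shaker: glass sugar shaker with steel top, bystander, 160 mm high; origin under its middle
- spoon: wooden spoon, bystander, 300 mm long, lying; x along it
Mind the look-alikes: they are no part of the job. Of the things shaped like the wedge, the orange one is meant.

How it is judged:
On the way, in this order (a step that is already met when the one before it is completed fails the run):
1. the level stands on the middle of the hotplate's plate, let go (horizontal distance between level and plate_mid below 0.05 m and z of level in the frame of plate_mid below 0.013 m and contact force between level and hotplate above 0.3 N and contact force between the fingers and level below 0.05 N), for 0.3 s.
2. the wedge carries the low foot and the bubble is inside the ring (contact force between wedge and low_foot above 1 N and horizontal distance between bubble and level below 0.0027 m), for 0.3 s.
At the end, for the whole second after the job is handed in: the level stands flat on the plate within 50 mm of its middle, its bubble within 2.7 mm of the centre (wholly inside the ring), the wedge lies flat under the low foot and carries it (more than 1 N), and wedge, hotplate and level are at rest (all of step 2 and horizontal distance between level and plate_mid below 0.05 m and z of level in the frame of plate_mid between 0.003 and 0.013 m and angle between the z axis of level and the z axis of hotplate, either way round below 0.03 rad and angle between wedge's own z axis and vertical below 0.05 rad and linear speed of each of wedge, hotplate, level below 0.01 m/s); the robot touches nothing.
It fails at once if the wedge is rammed or forced against the hotplate (over 14 N) (contact force between wedge and hotplate above 14 N).
It fails at once if the hotplate is shoved along (over 15 mm) (distance of plate_mid from where it was at the start of the episode above 0.015 m).
It fails at once if the gripper or arm pushes or lifts the hotplate (over 6 N) (contact force between any of the fingers, the arm and hotplate above 6 N).
It fails at once if a bystander is disturbed (moved over 20 mm) (distance of any of kettle, mug, shaker, spoon from where it was at the start of the episode above 0.02 m).
It also fails if it takes over 72 s, if anything falls off the work surface, if the arm or the gripper's body presses on something with over 40 N, if the wrist force passes 120 N, or if a joint passes its speed limit or range.

## Working session

There is one attempt and no reset: what is moved stays moved. The work goes in short steps, Python scripts to look and compute and a tool call to move; the robot and the scene stay as the last step left them, time stands still between calls to the robot, and variables do not carry over. Pictures are saved under pics/ and viewed, about 8 in all and at most 12, crops included, and the job is handed in when it is done.

Besides the shell and the picture viewer there is one more tool, called after "Request:" as name([rows], argument=value, ...), one row to a line, values as JSON. move_arm: Moves the arm, as the interface text tells. Its arguments: {"type":"object","properties":{"increments":{"type":"array"}},"required":["increments"]}

```bash
mkdir -p pics; cat > h.py <<'E'
import numpy as np, cv2
from scipy.spatial.transform import Rotation as R
from workcell import bot
def grab(n):
    o=bot.get_obs(); im,d=bot.camera(n); p=bot.camera_params(n); K=np.array(p["camera_matrix"],float)
    if n=="wrist":
        T=np.eye(4);T[:3,:3]=R.from_quat(o["tool_rot"]).as_matrix();T[:3,3]=o["eef_pos"];T=T@np.array(p["T_tool_cam"])
    else:
        W=np.eye(4);W[:3,:3]=cv2.Rodrigues(np.array(p["rvec"],float))[0];W[:3,3]=np.ravel(p["tvec"]);T=np.linalg.inv(W)
    return im,d,K,T
def save(f,n):
    g=grab(n); cv2.imwrite(f"pics/{f}.png",g[0]); np.savez(f"pics/{f}.npz",im=g[0],d=g[1],K=g[2],T=g[3]); return g
def load(f):
    z=np.load(f"pics/{f}.npz"); return z["im"],z["d"],z["K"],z["T"]
def pt(g,u,v,z=None):
    im,d,K,T=g; r=np.linalg.inv(K)@[u,v,1]
    if z is None: return (T@np.r_[r*d[int(round(v)),int(round(u))],1])[:3]
    w=T[:3,:3]@r; return T[:3,3]+w*(z-T[2,3])/w[2]
def cloud(g):
    im,d,K,T=g; v,u=np.mgrid[:384,:512]; r=np.stack([u,v,np.ones_like(u)],-1)@np.linalg.inv(K).T
    return (r*d[...,None])@T[:3,:3].T+T[:3,3]
E
python3 - <<'E'
from h import *
a=save("top0","top");b=save("sc0","scene")
cv2.imwrite("pics/both.png",cv2.resize(np.hstack([a[0],b[0]]),(800,300)))
print(bot.get_obs())
print(a[3],b[3],a[2]); print(bot.camera_params("wrist")["T_tool_cam"])
E
```

```text
{'clock': 0.1, 'joint_pos': array([-1.21301576e+00,  2.41355853e-01,  3.84153451e-03,  1.33521877e+00,
       -3.69278557e-05,  1.57081371e+00]), 'joint_vel': array([-0.00014504, -0.00180854,  0.00467112,  0.00101886,  0.00219373,
       -0.0003942 ]), 'tau': array([ 2.13904927e-04, -3.73137367e+01,  2.53010201e+01,  1.08275269e-02,
       -3.08486233e-05, -6.09232941e-06]), 'eef_pos': array([ 0.17488378, -0.46779692,  0.23048625]), 'tool_rot': array([-0.12594954,  0.69649486, -0.69515187,  0.12568015]), 'ft_force': array([-0.21827208,  0.86898535, -0.37737461]), 'ft_torque': array([ 0.00295257,  0.00308115, -0.04607503]), 'grip_width': 0.08534012872708385}
[[ 0.00621298 -0.98470118  0.17414072  0.15068127]
 [-0.99993802 -0.00450897  0.01017918 -0.00596905]
 [-0.00923826 -0.17419318 -0.98466816  1.64305317]
 [ 0.          0.          0.          1.        ]] [[-0.7911932   0.37417705 -0.48374048  1.08920437]
 [ 0.61156012  0.48762673 -0.62306853  0.83944581]
 [ 0.00274684 -0.78880397 -0.61463871  0.88179407]
 [ 0.          0.          0.          1.        ]] [[440.40306087   0.         257.58981578]
 [  0.         440.40306087 187.83183726]
 [  0.           0.           1.        ]]
[[-9.86966558e-06  9.64820021e-01  2.62911254e-01 -6.64893563e-02]
 [ 1.44257687e-03 -2.62910967e-01  9.64819021e-01 -1.41655425e-01]
 [ 9.99998959e-01  3.88792136e-04 -1.38923221e-03  1.38255457e-03]
 [ 0.00000000e+00  0.00000000e+00  0.00000000e+00  1.00000000e+00]]
```

View pics/top0.png

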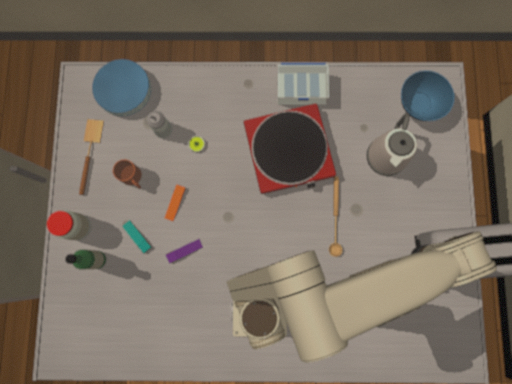

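View pics/sc0.png

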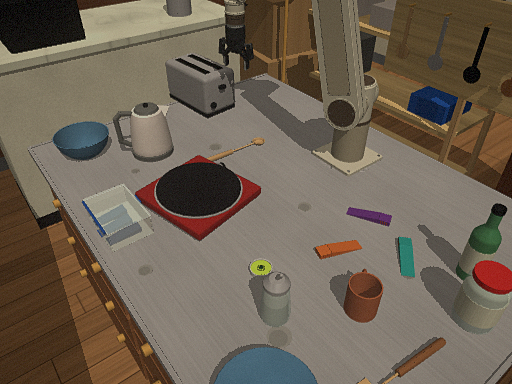

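The top view shows the red hotplate at (290,147), with its knob at (311,185), so the front faces the robot and the low front-left corner is near (258,190). The level is at (197,145). There are three wedge shapes: orange (176,203), teal (137,237) and purple (185,251). The orange one is meant. I'll confirm that in an enlarged crop.

```bash
python3 - <<'E'
from h import *
g=load("top0");im=g[0]
cv2.imwrite("pics/crop1.png",cv2.resize(im[95:235,150:350],None,fx=4,fy=4,interpolation=cv2.INTER_CUBIC))
P=cloud(g);hsv=cv2.cvtColor(im,cv2.COLOR_BGR2HSV);H,S,V=[hsv[...,i].astype(int) for i in range(3)]
v,u=np.mgrid[:384,:512]
mo=(H>4)&(H<16)&(S>180)&(V>120)&(abs(u-176)<22)&(abs(v-203)<25)
p=P[mo];print("orange",mo.sum(),p.mean(0),p[:,2].min(),p[:,2].max())
r=cv2.minAreaRect(p[:,:2].astype(np.float32)*1000);print(r,cv2.boxPoints(r))
c=p[:,:2].mean(0);w,V_=np.linalg.eigh(np.cov((p[:,:2]-c).T));ax=V_[:,1];s=(p[:,:2]-c)@ax
print("axis",ax,s.min(),s.max())
for a in np.arange(-.07,.07,.01):
    k=(s>a)&(s<a+.01)
    if k.any(): print(round(a,3),k.sum(),p[k,2].mean().round(4))
ml=(H>22)&(H<45)&(S>150)&(V>120)&(abs(u-197)<14)&(abs(v-145)<14)
p=P[ml];print("level",ml.sum(),(p.min(0)+p.max(0))/2,p[:,2].max(), p.max(0)-p.min(0))
mr=((H<6)|(H>174))&(S>150)&(V>70)&(u>235)&(u<345)&(v>95)&(v<200)
p=P[mr&(P[...,2]>.04)];r=cv2.minAreaRect(p[:,:2].astype(np.float32)*1000);print("case",r,cv2.boxPoints(r))
mk=(V<70)&(u>255)&(u<325)&(v>112)&(v<182)
q=P[mk&(P[...,2]>.05)];A=np.c_[q[:,:2]-q[:,:2].mean(0),np.ones(len(q))];print("plate",q.mean(0),np.linalg.lstsq(A,q[:,2],rcond=None)[0], (q.min(0)+q.max(0))/2)
E
```

```text
orange 255 [0.37991843 0.31750531 0.03162013] -0.005451905330529971 1.643053168760268
((298.7853698730469, 153.3471221923828), (416.87713623046875, 124.41580963134766), 63.706321716308594) [[150.68129   -5.96904 ]
 [262.22443  -61.081802]
 [446.88947  312.66327 ]
 [335.3463   367.77606 ]]
axis [-0.80595598 -0.59197547] -0.04849652191999045 0.37624394346757456
-0.05 10 0.0151
-0.04 22 0.0173
-0.03 36 0.0191
-0.02 39 0.0152
-0.01 34 0.0127
0.0 37 0.0103
0.01 34 0.0073
0.02 27 0.0063
0.03 12 0.0073
0.04 1 0.0034
level 123 [0.39188107 0.1329332  0.82275923] 1.643053168760268 [0.48239959 0.2778045  1.64058788]
case ((453.72723388671875, -122.24604797363281), (572.469482421875, 306.1166076660156), 7.143235683441162) [[ 150.6813     -5.969082]
 [ 188.74698  -309.70975 ]
 [ 756.7732   -238.52301 ]
 [ 718.7075     65.21765 ]]
plate [ 0.58243754 -0.1064059   0.07211321] [-0.42355474  0.08642994  0.07211321] [ 0.43291498 -0.10848008  0.84903192]
```

View pics/crop1.png

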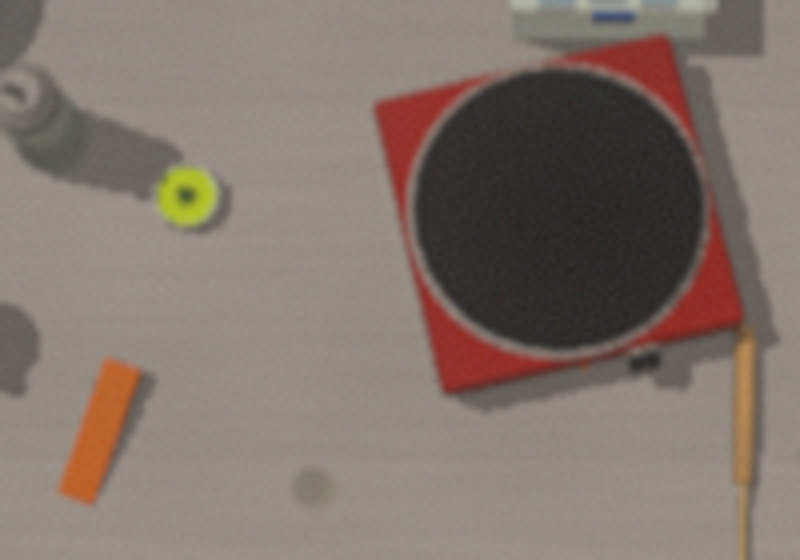

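The crop shows the orange wedge from (120,365) to (80,500), the level at (187,196), and the case's low corner at (445,392). I'll refit with the depth dropouts removed.

```bash
cat >> h.py <<'E'
def wedge(g,uv=None,rad=1e9):
    im,d,K,T=g;P=cloud(g);hsv=cv2.cvtColor(im,cv2.COLOR_BGR2HSV);H,S,V=[hsv[...,i].astype(int) for i in range(3)]
    v,u=np.mgrid[:384,:512];m=(H>4)&(H<17)&(S>170)&(V>100)&(d>0.01)
    if uv: m&=np.hypot(u-uv[0],v-uv[1])<rad
    m&=(P[...,2]<.04)
    n,l,st,c=cv2.connectedComponentsWithStats(m.astype(np.uint8)); m=l==1+np.argmax(st[1:,4])
    return P[m],m
E
python3 - <<'E'
from h import *
g=load("top0");im,d=g[:2]
P=cloud(g);hsv=cv2.cvtColor(im,cv2.COLOR_BGR2HSV);H,S,V=[hsv[...,i].astype(int) for i in range(3)]
v,u=np.mgrid[:384,:512];ok=d>.1
p,_=wedge(g,(176,203),28)
r=cv2.minAreaRect(p[:,:2].astype(np.float32)*1000);print(r,cv2.boxPoints(r))
c=np.array(r[0])/1000;w,V_=np.linalg.eigh(np.cov((p[:,:2]-c).T));ax=V_[:,1];s=(p[:,:2]-c)@ax
print("axis",ax,s.min(),s.max(),np.degrees(np.arctan2(ax[1],ax[0])))
for a in np.arange(-.07,.07,.015):
    k=(s>a)&(s<a+.015)
    if k.any(): print(round(a,3),k.sum(),p[k,2].mean().round(4))
ml=ok&(H>22)&(H<45)&(S>150)&(V>120)&(abs(u-197)<14)&(abs(v-145)<14)
p=P[ml];print("level",ml.sum(),(p.min(0)+p.max(0))/2,np.median(p[:,2]), p.max(0)-p.min(0))
mr=ok&((H<6)|(H>174))&(S>150)&(V>70)&(u>235)&(u<345)&(v>95)&(v<200)
p=P[mr&(P[...,2]>.035)];r=cv2.minAreaRect(p[:,:2].astype(np.float32)*1000);print("case",r,cv2.boxPoints(r))
mk=ok&(V<70)&(u>255)&(u<325)&(v>112)&(v<182)
q=P[mk&(P[...,2]>.05)];A=np.c_[q[:,:2]-q[:,:2].mean(0),np.ones(len(q))];print("plate",q.mean(0),np.linalg.lstsq(A,q[:,2],rcond=None)[0], (q.min(0)+q.max(0))/2)
# crop corners
f=lambda x,y:(150+x/4-.375,95+y/4-.375)
for n,xy,z in [("LF",(445,392),.052),("RF",(742,322),.056),("LB",(376,103),.056),("RB",(668,37),.056),("tab",(30,520),None)]: print(n,pt(g,*f(*xy),z))
E
```

```text
((382.4744567871094, 321.0789794921875), (31.373661041259766, 125.68757629394531), 70.79254913330078) [[317.96817 326.94034]
 [436.65915 285.59042]
 [446.98074 315.21762]
 [328.28976 356.56754]]
axis [-0.94312168  0.33244773] -0.06282060822222926 0.06285863487425475 160.58258972684357
-0.07 17 0.0168
-0.055 32 0.018
-0.04 33 0.0186
-0.025 34 0.0156
-0.01 31 0.0133
0.005 31 0.0107
0.02 34 0.0081
0.035 31 0.0063
0.05 26 0.0046
level 122 [0.60967393 0.24782153 0.01272671] 0.01359354752121722 [0.04681387 0.04802783 0.02052283]
case ((585.5684204101562, -106.13494873046875), (283.8888244628906, 283.6062927246094), 13.638280868530273) [[ 414.19037     -1.7994041]
 [ 481.06232   -277.40906  ]
 [ 756.9465    -210.47049  ]
 [ 690.0745      65.13916  ]]
plate [ 0.58379955 -0.10672274  0.06715757] [ 0.01571411 -0.02035171  0.06715757] [ 0.58511189 -0.10848008  0.06812217]
LF [ 0.41429446 -0.00166165  0.052     ]
RF [ 0.48004759 -0.27402004  0.056     ]
LB [0.68887926 0.06458795 0.056     ]
RB [ 0.75487393 -0.21087024  0.056     ]
tab [0.2994895  0.38540635 0.00273467]
```

```bash
cat >> h.py <<'E'
def go(x,y,z,yaw=None):
    "tool-frame units to go to pose; yaw = heading of tool z (jaws), deg"
    o=bot.get_obs();M=R.from_quat(o["tool_rot"]).as_matrix();d=M.T@(np.array([x,y,z])-o["eef_pos"])
    h=np.degrees(np.arctan2(M[1,2],M[0,2]))
    print("t",o["clock"].round(2),"eef",o["eef_pos"].round(4),"jaw",h.round(1),"down",M[:,1].round(3),"q",o["joint_pos"].round(2),"F",o["ft_force"].round(1),"w",round(o["grip_width"],4))
    print("d mm",(d*1000).round(1),"lin units total",(d/.2).round(3),"rows",np.ceil(np.linalg.norm(d)/.05))
    if yaw is not None:
        for y in (yaw,yaw+180):
            t=(y-h+180)%360-180;print("jaw",y,"turn by world",round(t,1),"twist units",round(-np.radians(t)/2,3))
E
python3 - <<'E'
from h import *
go(.61,.248,.12,70.6); M=R.from_quat(bot.get_obs()["tool_rot"]).as_matrix();print(M.round(3))
g=load("top0");P=cloud(g);d=g[1]
for n,(u,v,r) in dict(shaker=(158,122,16),kettle=(392,150,28),mug=(127,172,15)).items():
    V,U=np.mgrid[:384,:512];q=P[(np.hypot(U-u,V-v)<r)&(d>.1)];q=q[q[:,2]>.04];print(n,(q.min(0)+q.max(0))/2,q[:,2].max(),q.min(0)[:2],q.max(0)[:2])
E
```

```text
Traceback (most recent call last):
  File "h.py", line 33, in go
    print("t",o["clock"].round(2),"eef",o["eef_pos"].round(4),"jaw",h.round(1),"down",M[:,1].round(3),"q",o["joint_pos"].round(2),"F",o["ft_force"].round(1),"w",round(o["grip_width"],4))
              ^^^^^^^^^^^^^^^^
AttributeError: 'float' object has no attribute 'round'
```

```bash
sed -i 's/o\["clock"\].round(2)/round(o["clock"],2)/' h.py
python3 - <<'E'
from h import *
go(.61,.248,.12,70.6); M=R.from_quat(bot.get_obs()["tool_rot"]).as_matrix();print(M.round(3))
g=load("top0");P=cloud(g);d=g[1]
for n,(u,v,r) in dict(shaker=(158,122,16),kettle=(392,150,28),mug=(127,172,15)).items():
    V,U=np.mgrid[:384,:512];q=P[(np.hypot(U-u,V-v)<r)&(d>.1)];q=q[q[:,2]>.04];print(n,(q.min(0)+q.max(0))/2,q[:,2].max(),q.min(0)[:2],q.max(0)[:2])
E
```

```text
t 0.1 eef [ 0.1749 -0.4678  0.2305] jaw -69.5 down [-0.001  0.002 -1.   ] q [-1.21  0.24  0.    1.34 -0.    1.57] F [-0.2  0.9 -0.4] w 0.0853
d mm [-658.2  111.5 -517.9] lin units total [-3.291  0.557 -2.589] rows 17.0
jaw 70.6 turn by world 140.1 twist units -1.223
jaw 250.6 turn by world -39.9 twist units 0.348
[[-0.937 -0.001  0.35 ]
 [-0.35   0.002 -0.937]
 [ 0.    -1.    -0.002]]
shaker [0.6673607  0.37719425 0.10314886] 0.1659668122330218 [0.63430878 0.34395482] [0.70041262 0.41043368]
kettle [ 0.58067547 -0.47023052  0.12398405] 0.20769512490473052 [ 0.48755936 -0.53538606] [ 0.67379157 -0.40507498]
mug [0.48433962 0.4938396  0.0721077 ] 0.10404692706984453 [0.43920984 0.45250079] [0.52946941 0.53517841]
```

Request:
move_arm([
  {"grip":0,"linear":[-0.19,0,-0.15],"twist":0},
  {"grip":0,"linear":[-0.19,0,-0.15],"twist":0},
  {"grip":0,"linear":[-0.19,0,-0.15],"twist":0},
  {"grip":0,"linear":[-0.19,0,-0.15],"twist":0},
  {"grip":0,"linear":[-0.19,0,-0.15],"twist":0},
])

```text
clock: 0.6
eef_pos: [0.3013, -0.2591, 0.2274]
tool_rot: [-0.122, 0.698, -0.695, 0.12]
ft_force: [1.1, -0.5, 0.2]
grip_width: 0.0856
```

Request:
move_arm([
  {"grip":0,"linear":[-0.19,0,-0.15],"twist":0},
  {"grip":0,"linear":[-0.19,0,-0.15],"twist":0},
  {"grip":0,"linear":[-0.19,0,-0.15],"twist":0},
  {"grip":0,"linear":[-0.19,0,-0.15],"twist":0},
  {"grip":0,"linear":[-0.19,0,-0.15],"twist":0},
])

```text
clock: 1.1
eef_pos: [0.4312, -0.0452, 0.227]
tool_rot: [-0.121, 0.698, -0.695, 0.119]
ft_force: [1.0, -1.1, -0.0]
grip_width: 0.0854
```

```bash
python3 -c "
from h import *
go(.61,.248,.15,22)"
```

```text
t 1.1 eef [ 0.4312 -0.0452  0.227 ] jaw -70.4 down [-0.003  0.004 -1.   ] q [-0.11  0.11 -0.16  1.3   0.    2.69] F [ 1.  -1.1 -0. ] w 0.0854
d mm [-266.9   77.5 -215.8] lin units total [-1.335  0.388 -1.079] rows 8.0
jaw 22 turn by world 92.4 twist units -0.806
jaw 202 turn by world -87.6 twist units 0.765
```

Request:
move_arm([
  {"grip":0,"linear":[0,0,0],"twist":-0.074},
  {"grip":0,"linear":[0,0,0],"twist":-0.074},
  {"grip":0,"linear":[0,0,0],"twist":-0.074},
  {"grip":0,"linear":[0,0,0],"twist":-0.074},
  {"grip":0,"linear":[0,0,0],"twist":-0.074},
])

```text
clock: 1.6
eef_pos: [0.433, -0.0366, 0.2243]
tool_rot: [-0.37, 0.606, -0.6, 0.367]
ft_force: [-0.9, -0.9, 0.1]
grip_width: 0.0853
```

Request:
move_arm([
  {"grip":0,"linear":[0,0,0],"twist":-0.074},
  {"grip":0,"linear":[0,0,0],"twist":-0.074},
  {"grip":0,"linear":[0,0,0],"twist":-0.074},
  {"grip":0,"linear":[0,0,0],"twist":-0.074},
  {"grip":0,"linear":[0,0,0],"twist":-0.074},
])

```text
clock: 2.1
eef_pos: [0.4311, -0.0361, 0.222]
tool_rot: [0.565, -0.432, 0.421, -0.563]
ft_force: [0.0, 0.4, 0.6]
grip_width: 0.0854
```

```bash
python3 -c "
from h import *
go(.61,.248,.15,22)"
```

```text
t 2.1 eef [ 0.4311 -0.0361  0.222 ] jaw 15.8 down [-0.014  0.006 -1.   ] q [-0.09  0.12 -0.16  1.3   0.    1.21] F [0.  0.4 0.6] w 0.0854
d mm [-224.    71.3  250.3] lin units total [-1.12   0.357  1.252] rows 7.0
jaw 22 turn by world 6.2 twist units -0.054
jaw 202 turn by world -173.8 twist units 1.517
```

Request:
move_arm([
  {"grip":0,"linear":[-0.112,0.03,0.125],"twist":0},
  {"grip":0,"linear":[-0.112,0.03,0.125],"twist":0},
  {"grip":0,"linear":[-0.112,0.03,0.125],"twist":0},
  {"grip":0,"linear":[-0.112,0.03,0.125],"twist":0},
  {"grip":0,"linear":[-0.112,0.03,0.125],"twist":0},
])

```text
clock: 2.6
eef_pos: [0.5208, 0.1067, 0.1898]
tool_rot: [0.565, -0.433, 0.423, -0.561]
ft_force: [-0.3, -1.5, 0.7]
grip_width: 0.0855
```

Request:
move_arm([
  {"grip":0,"linear":[-0.112,0.03,0.125],"twist":0},
  {"grip":0,"linear":[-0.112,0.03,0.125],"twist":0},
  {"grip":0,"linear":[-0.112,0.03,0.125],"twist":0},
  {"grip":0,"linear":[-0.112,0.03,0.125],"twist":0},
  {"grip":0,"linear":[0,0,0],"twist":0},
])

```text
clock: 3.1
eef_pos: [0.5943, 0.2277, 0.1581]
tool_rot: [0.568, -0.434, 0.42, -0.559]
ft_force: [-0.6, -1.5, -0.3]
grip_width: 0.0854
```

```bash
python3 -c "
from h import *
go(.61,.248,.12,22)
g=save('w1','wrist')
im=g[0];hsv=cv2.cvtColor(im,cv2.COLOR_BGR2HSV);m=((hsv[...,0]>22)&(hsv[...,0]<45)&(hsv[...,1]>150)&(hsv[...,2]>120)).astype(np.uint8)
c,_=cv2.findContours(m,0,2);c=max(c,key=cv2.contourArea);e=cv2.minEnclosingCircle(c);print(e,cv2.contourArea(c))
print(pt(g,*e[0],.015),pt(g,*e[0]))
print('tcp px', (lambda p:(g[2]@p[:3])[:2]/p[2])(np.linalg.inv(g[3])@np.r_[bot.get_obs()['eef_pos'],1]))
"
```

```text
t 3.1 eef [0.5943 0.2277 0.1581] jaw 15.7 down [-0.023  0.002 -1.   ] q [0.36 0.57 0.3  1.33 0.01 1.66] F [-0.6 -1.5 -0.3] w 0.0854
d mm [-15.   37.8  21.4] lin units total [-0.075  0.189  0.107] rows 1.0
jaw 22 turn by world 6.3 twist units -0.055
jaw 202 turn by world -173.7 twist units 1.516
((287.4662170410156, 173.2668914794922), 33.24648666381836) 3292.0
[0.61080147 0.24631253 0.015     ] [0.61082955 0.24627284 0.01474258]
tcp px [255.9454309  262.82980812]
```

View pics/w1.png

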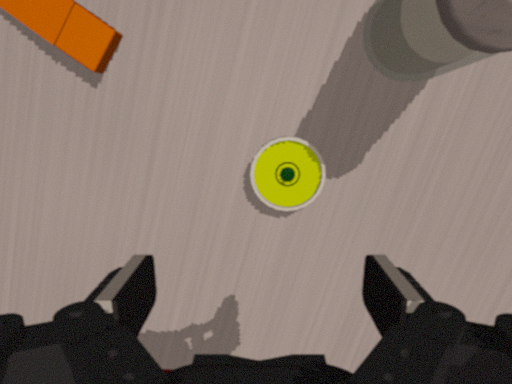

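The wrist view shows the level at (287,173), which gives (0.611, 0.2465, 0.015) and agrees with the top view. The shaker is clear at the upper right.

Request:
move_arm([
  {"grip":0,"linear":[-0.068,0,0.124],"twist":0},
  {"grip":0,"linear":[0,0.16,0],"twist":0},
  {"grip":0,"linear":[0,0.16,0],"twist":0},
  {"grip":0,"linear":[0,0.2,0],"twist":0},
  {"grip":0,"linear":[0,0,0],"twist":0},
])

```text
clock: 3.65
eef_pos: [0.6099, 0.242, 0.0525]
tool_rot: [0.568, -0.435, 0.421, -0.557]
ft_force: [-0.5, -1.8, 0.1]
grip_width: 0.0851
```

```bash
python3 -c "
from h import *
go(.611,.2465,.002)"
```

```text
t 3.65 eef [0.6099 0.242  0.0525] jaw 15.5 down [-0.025 -0.001 -1.   ] q [0.37 0.68 0.22 1.14 0.01 1.67] F [-0.5 -1.8  0.1] w 0.0851
d mm [-3.7 50.5  3.5] lin units total [-0.019  0.252  0.017] rows 2.0
```

Request:
move_arm([
  {"grip":0,"linear":[-0.02,0.1,0.017],"twist":0},
  {"grip":0,"linear":[0,0.1,0],"twist":0},
  {"grip":0,"linear":[0,0.045,0],"twist":0},
  {"grip":1,"linear":[0,0,0],"twist":0},
  {"grip":1,"linear":[0,0,0],"twist":0},
])

```text
clock: 4.15
eef_pos: [0.6138, 0.2443, 0.0113]
tool_rot: [0.566, -0.434, 0.424, -0.558]
ft_force: [1.3, 0.2, -0.2]
grip_width: 0.0588
```

Request:
move_arm([
  {"grip":1,"linear":[0,0,0],"twist":0},
  {"grip":1,"linear":[0,0,0],"twist":0},
  {"grip":1,"linear":[0,0,0],"twist":0},
  {"grip":1,"linear":[0,0,0],"twist":0},
  {"grip":1,"linear":[0,0,0],"twist":0},
])

```text
clock: 4.65
eef_pos: [0.6179, 0.2456, 0.0179]
tool_rot: [0.562, -0.433, 0.426, -0.561]
ft_force: [0.5, -0.1, -0.6]
grip_width: -0.0001
```

```bash
python3 -c "
from h import *
go(.611,.2465,.002)"
```

```text
t 4.65 eef [0.6179 0.2456 0.0179] jaw 15.2 down [-0.008  0.005 -1.   ] q [0.37 0.72 0.19 1.05 0.01 1.68] F [ 0.5 -0.1 -0.6] w -0.0001
d mm [-2.6 16.  -6.3] lin units total [-0.013  0.08  -0.031] rows 1.0
```

The descent stopped short, so the fingers closed over the top of the level. I'll raise, open and look again.

Request:
move_arm([
  {"grip":1,"linear":[0,-0.2,0],"twist":0},
  {"grip":0,"linear":[0,-0.2,0],"twist":0},
  {"grip":0,"linear":[0,-0.1,0],"twist":0},
  {"grip":0,"linear":[0,0,0],"twist":0},
  {"grip":0,"linear":[0,0,0],"twist":0},
])

```text
clock: 5.15
eef_pos: [0.6153, 0.244, 0.1164]
tool_rot: [0.566, -0.434, 0.424, -0.558]
ft_force: [-0.3, 0.2, 0.3]
grip_width: 0.0584
```

```bash
cat >> h.py <<'E'
def disc(g,uv=None,rad=1e9):
    hsv=cv2.cvtColor(g[0],cv2.COLOR_BGR2HSV);m=((hsv[...,0]>22)&(hsv[...,0]<45)&(hsv[...,1]>150)&(hsv[...,2]>100)).astype(np.uint8)
    v,u=np.mgrid[:384,:512]
    if uv: m&=(np.hypot(u-uv[0],v-uv[1])<rad).astype(np.uint8)
    c,_=cv2.findContours(m,0,2);return cv2.minEnclosingCircle(max(c,key=cv2.contourArea))
E
python3 -c "
from h import *
g=save('w2','wrist');e=disc(g);print(e);p=pt(g,*e[0],.015);print(p)
go(p[0],p[1],-.003)"
```

```text
((232.66171264648438, 197.02804565429688), 38.008567810058594)
[0.59461587 0.24143897 0.015     ]
t 5.2 eef [0.6153 0.244  0.1163] jaw 15.3 down [-0.018  0.001 -1.   ] q [0.37 0.64 0.32 1.27 0.01 1.68] F [-0.1  0.3 -0.5] w 0.0648
d mm [ -2.3 119.6 -18.6] lin units total [-0.012  0.598 -0.093] rows 3.0
```

View pics/w2.png

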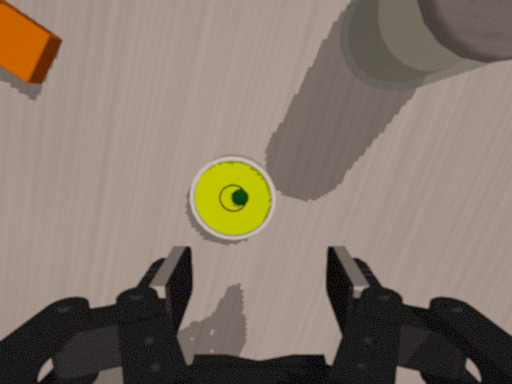

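The wrist view shows the level at (233,197), still flat and shifted to about (0.595, 0.241).

Request:
move_arm([
  {"grip":0,"linear":[-0.012,0,-0.093],"twist":0},
  {"grip":0,"linear":[0,0.15,0],"twist":0},
  {"grip":0,"linear":[0,0.15,0],"twist":0},
  {"grip":0,"linear":[0,0.1,0],"twist":0},
  {"grip":0,"linear":[0,0,0],"twist":0},
])

```text
clock: 5.7
eef_pos: [0.5893, 0.2394, 0.0255]
tool_rot: [0.569, -0.437, 0.422, -0.554]
ft_force: [-0.1, 0.3, 0.8]
grip_width: 0.0853
```

```bash
python3 -c "
from h import *
go(.5946,.2414,-.004)"
```

```text
t 5.7 eef [0.5893 0.2394 0.0255] jaw 15.3 down [-0.03  -0.004 -1.   ] q [0.38 0.68 0.13 1.06 0.01 1.69] F [-0.1  0.3  0.8] w 0.0853
d mm [-0.4 29.3  6.6] lin units total [-0.002  0.147  0.033] rows 1.0
```

Request:
move_arm([
  {"grip":0,"linear":[0,0.05,0.033],"twist":0},
  {"grip":0,"linear":[0,0.05,0],"twist":0},
  {"grip":0,"linear":[0,0.035,0],"twist":0},
  {"grip":0,"linear":[0,0,0],"twist":0},
  {"grip":0,"linear":[0,0,0],"twist":0},
])

```text
clock: 6.2
eef_pos: [0.5953, 0.2411, -0.0045]
tool_rot: [0.57, -0.437, 0.421, -0.554]
ft_force: [0.1, 0.7, 0.5]
grip_width: 0.0852
```

```bash
python3 -c "
from h import *
go(.5946,.2414,-.004)"
```

```text
t 6.2 eef [ 0.5953  0.2411 -0.0045] jaw 15.3 down [-0.031 -0.005 -1.   ] q [0.38 0.72 0.13 1.01 0.01 1.69] F [0.1 0.7 0.5] w 0.0852
d mm [-0.5 -0.5 -0.7] lin units total [-0.002 -0.002 -0.003] rows 1.0
```

Request:
move_arm([
  {"grip":1,"linear":[0,0,0],"twist":0},
  {"grip":1,"linear":[0,0,0],"twist":0},
  {"grip":1,"linear":[0,0,0],"twist":0},
  {"grip":1,"linear":[0,0,0],"twist":0},
  {"grip":1,"linear":[0,0,0],"twist":0},
])

```text
clock: 6.7
eef_pos: [0.5973, 0.2419, -0.001]
tool_rot: [0.568, -0.436, 0.423, -0.556]
ft_force: [-0.6, 0.2, -2.0]
grip_width: 0.0597
```

```bash
python3 -c "
from h import *
go(.585,-.107,.12)"
```

```text
t 6.7 eef [ 0.5973  0.2419 -0.001 ] jaw 15.3 down [-0.026 -0.003 -1.   ] q [0.38 0.72 0.13 1.01 0.01 1.69] F [-0.6  0.2 -2. ] w 0.0597
d mm [ 332.8 -119.8 -106.7] lin units total [ 1.664 -0.599 -0.533] rows 8.0
```

Request:
move_arm([
  {"grip":1,"linear":[0,-0.1,0],"twist":0},
  {"grip":1,"linear":[0,-0.15,0],"twist":0},
  {"grip":1,"linear":[0,-0.2,0],"twist":0},
  {"grip":1,"linear":[0,-0.15,0],"twist":0},
  {"grip":1,"linear":[0,0,0],"twist":0},
])

```text
clock: 7.2
eef_pos: [0.598, 0.2412, 0.1194]
tool_rot: [0.571, -0.437, 0.421, -0.553]
ft_force: [0.8, 0.6, -0.1]
grip_width: 0.0599
```

Request:
move_arm([
  {"grip":1,"linear":[0.16,0,-0.05],"twist":0},
  {"grip":1,"linear":[0.16,0,-0.05],"twist":0},
  {"grip":1,"linear":[0.16,0,-0.05],"twist":0},
  {"grip":1,"linear":[0.16,0,-0.05],"twist":0},
  {"grip":1,"linear":[0,0,0],"twist":0},
])

```text
clock: 7.7
eef_pos: [0.5913, 0.1046, 0.1159]
tool_rot: [0.572, -0.437, 0.419, -0.553]
ft_force: [-0.5, 0.6, -1.0]
grip_width: 0.0595
```

Request:
move_arm([
  {"grip":1,"linear":[0.16,0,-0.05],"twist":0},
  {"grip":1,"linear":[0.16,0,-0.05],"twist":0},
  {"grip":1,"linear":[0.16,0,-0.05],"twist":0},
  {"grip":1,"linear":[0.16,0,-0.05],"twist":0},
  {"grip":1,"linear":[0,0,0],"twist":0},
])

```text
clock: 8.2
eef_pos: [0.5845, -0.0312, 0.1104]
tool_rot: [0.574, -0.438, 0.416, -0.553]
ft_force: [-0.2, 1.3, -0.4]
grip_width: 0.0597
```

```bash
python3 -c "
from h import *
go(.585,-.107,.075)
g=save('w3','wrist');s=save('sc3','scene')
cv2.imwrite('pics/v3.png',np.hstack([cv2.resize(g[0],(400,300)),cv2.resize(s[0][110:300,100:353],(400,300))]))"
```

```text
t 8.2 eef [ 0.5845 -0.0312  0.1104] jaw 15.7 down [-0.044 -0.004 -0.999] q [-0.05  0.52  0.09  1.19 -0.01  1.25] F [-0.2  1.3 -0.4] w 0.0597
d mm [ 73.3  35.6 -18.4] lin units total [ 0.367  0.178 -0.092] rows 2.0
```

View pics/v3.png

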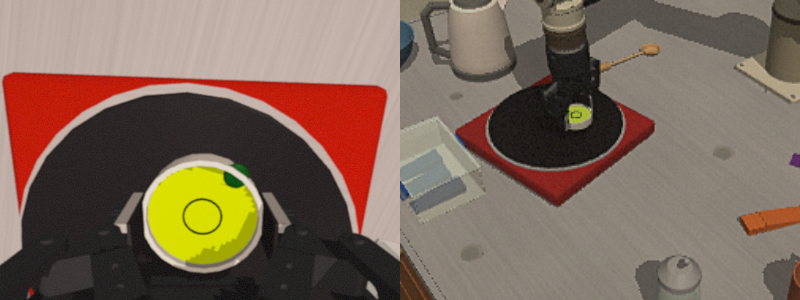

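The level is held in the gripper over the plate, tilted a little. I'll carry it to the middle and then lower it.

Request:
move_arm([
  {"grip":1,"linear":[0.13,0,-0.03],"twist":0},
  {"grip":1,"linear":[0.13,0,-0.03],"twist":0},
  {"grip":1,"linear":[0.12,0,-0.03],"twist":0},
  {"grip":1,"linear":[0,0.08,0],"twist":0},
  {"grip":1,"linear":[0,0,0],"twist":0},
])

```text
clock: 8.8
eef_pos: [0.5886, -0.099, 0.0915]
tool_rot: [0.576, -0.436, 0.409, -0.557]
ft_force: [-0.8, 0.5, -2.1]
grip_width: 0.0599
```

```bash
python3 -c "
from h import *
go(.585,-.107,.070)"
```

```text
t 8.8 eef [ 0.5886 -0.099   0.0915] jaw 16.6 down [-0.046  0.001 -0.999] q [-0.16  0.55  0.1   1.16 -0.01  1.12] F [-0.8  0.5 -2.1] w 0.0599
d mm [ 6.9 21.6 -4.8] lin units total [ 0.035  0.108 -0.024] rows 1.0
```

Request:
move_arm([
  {"grip":1,"linear":[0.035,0.04,-0.024],"twist":0},
  {"grip":1,"linear":[0,0.03,0],"twist":0},
  {"grip":1,"linear":[0,0.02,0],"twist":0},
  {"grip":1,"linear":[0,0.01,0],"twist":0},
  {"grip":1,"linear":[0,0,0],"twist":0},
])

```text
clock: 9.3
eef_pos: [0.5857, -0.1033, 0.0705]
tool_rot: [0.577, -0.434, 0.408, -0.559]
ft_force: [-0.4, -0.1, -0.9]
grip_width: 0.0597
```

```bash
python3 -c "
from h import *
go(.585,-.107,.067)"
```

```text
t 9.3 eef [ 0.5857 -0.1033  0.0705] jaw 17.0 down [-0.045  0.002 -0.999] q [-0.17  0.57  0.07  1.11 -0.01  1.1 ] F [-0.4 -0.1 -0.9] w 0.0597
d mm [ 3.4  3.5 -1.6] lin units total [ 0.017  0.018 -0.008] rows 1.0
```

Request:
move_arm([
  {"grip":1,"linear":[0.015,0.008,-0.008],"twist":0},
  {"grip":1,"linear":[0,0.006,0],"twist":0},
  {"grip":1,"linear":[0,0,0],"twist":0},
  {"grip":1,"linear":[0,0,0],"twist":0},
  {"grip":1,"linear":[0,0,0],"twist":0},
])

```text
clock: 9.8
eef_pos: [0.5856, -0.1069, 0.0686]
tool_rot: [0.577, -0.433, 0.408, -0.559]
ft_force: [-0.2, 0.6, -1.2]
grip_width: 0.0596
```

```bash
python3 -c "
from h import *
go(.585,-.107,.067)"
```

```text
t 9.8 eef [ 0.5856 -0.1069  0.0686] jaw 17.0 down [-0.043  0.001 -0.999] q [-0.18  0.57  0.06  1.11 -0.01  1.1 ] F [-0.2  0.6 -1.2] w 0.0596
d mm [-0.1  1.6 -0.5] lin units total [-0.     0.008 -0.003] rows 1.0
```

Request:
move_arm([
  {"grip":0,"linear":[0,0.004,0],"twist":0},
  {"grip":0,"linear":[0,0,0],"twist":0},
  {"grip":0,"linear":[0,0,0],"twist":0},
  {"grip":0,"linear":[0,0,0],"twist":0},
  {"grip":0,"linear":[0,-0.02,0],"twist":0},
])

```text
clock: 10.3
eef_pos: [0.586, -0.1069, 0.0722]
tool_rot: [0.577, -0.433, 0.408, -0.559]
ft_force: [0.7, 0.5, 0.9]
grip_width: 0.0858
```

Request:
move_arm([
  {"grip":0,"linear":[0,-0.05,0],"twist":0},
  {"grip":0,"linear":[0,-0.15,0],"twist":0},
  {"grip":0,"linear":[0,-0.2,0],"twist":0},
  {"grip":0,"linear":[0,-0.2,0],"twist":0},
  {"grip":0,"linear":[0,-0.05,0],"twist":0},
])

```text
clock: 10.8
eef_pos: [0.5903, -0.1068, 0.2076]
tool_rot: [0.577, -0.434, 0.407, -0.559]
ft_force: [0.5, -0.8, 0.8]
grip_width: 0.0853
```

```bash
python3 -c "
from h import *
g=save('w4','wrist');e=disc(g);print(e,pt(g,*e[0],.083),pt(g,*e[0]))
cv2.imwrite('pics/v4.png',g[0])
go(.43,.3045,.12,70.6)"
```

```text
((260.9648132324219, 192.55516052246094), 34.3985595703125) [ 0.58614266 -0.10595076  0.083     ] [ 0.5863246  -0.10726846  0.07726347]
t 10.85 eef [ 0.5904 -0.1068  0.2076] jaw 17.0 down [-0.046  0.002 -0.999] q [-0.18  0.49  0.31  1.43 -0.01  1.1 ] F [1.2 0.1 1.6] w 0.0854
d mm [-438.8   95.6  -29.5] lin units total [-2.194  0.478 -0.148] rows 10.0
jaw 70.6 turn by world 53.6 twist units -0.468
jaw 250.6 turn by world -126.4 twist units 1.103
```

View pics/v4.png

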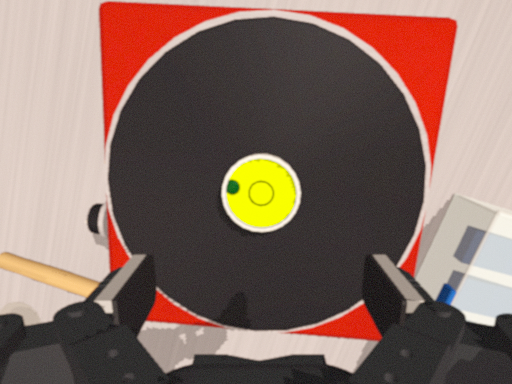

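The level stands at the plate's middle, measured at (0.586, -0.106). The bubble is near the rim at (230,187). It may still be settling, so I'll recheck it while turning.

Request:
move_arm([
  {"grip":0,"linear":[0,0,0],"twist":-0.07},
  {"grip":0,"linear":[0,0,0],"twist":-0.07},
  {"grip":0,"linear":[0,0,0],"twist":-0.07},
  {"grip":0,"linear":[0,0,0],"twist":-0.07},
  {"grip":0,"linear":[0,0,0],"twist":-0.07},
])

```text
clock: 11.35
eef_pos: [0.5888, -0.1065, 0.2056]
tool_rot: [0.684, -0.208, 0.174, -0.677]
ft_force: [0.5, 0.4, 0.7]
grip_width: 0.0854
```

```bash
cat >> h.py <<'E'
def bubble(g,uv=None,rad=1e9):
    "bubble offset from the dial centre, mm in hotplate axes (x back, y left)"
    (u,v),r=disc(g,uv,rad);im=cv2.cvtColor(g[0],cv2.COLOR_BGR2HSV)
    V,U=np.mgrid[:384,:512];m=(np.hypot(U-u,V-v)<r*.98)&(g[0].max(2)<110)&(im[...,1]>120)
    m=cv2.morphologyEx(m.astype(np.uint8),cv2.MORPH_OPEN,np.ones((2,2),np.uint8)) if r>15 else m.astype(np.uint8)
    n,l,st,c=cv2.connectedComponentsWithStats(m)
    if n<2: print('no bubble');return
    i=1+np.argmax(st[1:,4]);a=pt(g,*c[i],.081);b=pt(g,u,v,.081);d=(a-b)[:2]*1000;t=np.radians(13.6)
    print('bubble px',c[i].round(1),'dial',round(u,1),round(v,1),round(r,1),'off hp',(np.array([[np.cos(t),np.sin(t)],[-np.sin(t),np.cos(t)]])@d).round(1),'area',st[i,4],'dial mm',b.round(4))
E
python3 -c "
from h import *
g=save('w5','wrist');bubble(load('w4'));bubble(g)
t=save('top5','top');bubble(t,(290,147),30)
go(.43,.3045,.12,70.6)"
```

```text
bubble px [233.2 189.2] dial 261.0 192.6 34.4 off hp [-22.3   1.2] area 71 dial mm [ 0.5862 -0.1064  0.081 ]
no bubbleTraceback (most recent call last):
  File "<string>", line 4, in <module>
    t=save('top5','top');bubble(t,(290,147),30)
                         ~~~~~~^^^^^^^^^^^^^^^^
  File "h.py", line 45, in bubble
    (u,v),r=disc(g,uv,rad);im=cv2.cvtColor(g[0],cv2.COLOR_BGR2HSV)
            ~~~~^^^^^^^^^^
  File "h.py", line 42, in disc
    c,_=cv2.findContours(m,0,2);return cv2.minEnclosingCircle(max(c,key=cv2.contourArea))
                                                              ~~~^^^^^^^^^^^^^^^^^^^^^^^
ValueError: max() iterable argument is empty
```

```bash
python3 -c "
from h import *
for f in ('w4','w5'):
  g=load(f);(u,v),r=disc(g);h=cv2.cvtColor(g[0],cv2.COLOR_BGR2HSV);V,U=np.mgrid[:384,:512]
  m=(np.hypot(U-u,V-v)<r*1.15)&(h[...,0]>46)&(h[...,0]<85)&(h[...,1]>110)
  print(f,u,v,r,m.sum(),U[m].mean(),V[m].mean(),h[m].mean(0),pt(g,U[m].mean(),V[m].mean(),.081)-pt(g,u,v,.081))
"
```

```text
w4 260.9648132324219 192.55516052246094 34.3985595703125 107 232.4018691588785 186.73831775700936 [ 61.79439252 187.95327103 105.78504673] [-0.02311755 -0.00231797  0.        ]
w5 260.568603515625 196.24044799804688 34.453834533691406 12 268.0 228.58333333333334 [ 58.41666667 160.75       106.58333333] [ 0.02602184 -0.00875843  0.        ]
```

```bash
cat >> h.py <<'E'
def bubble(g):
    (u,v),r=disc(g);h=cv2.cvtColor(g[0],cv2.COLOR_BGR2HSV);V,U=np.mgrid[:384,:512]
    m=(np.hypot(U-u,V-v)<r*1.15)&(h[...,0]>46)&(h[...,0]<85)&(h[...,1]>110)
    m=cv2.morphologyEx(m.astype(np.uint8),cv2.MORPH_OPEN,np.ones((2,2),np.uint8));n,l,st,c=cv2.connectedComponentsWithStats(m)
    i=1+np.argmax(st[1:,4]);a=pt(g,*c[i],.081);b=pt(g,u,v,.081);d=(a-b)[:2]*1000;t=np.radians(13.6)
    print('bubble px',c[i].round(1),'area',st[i,4],'dial',round(u,1),round(v,1),round(r,1),'off hp mm',(np.array([[np.cos(t),np.sin(t)],[-np.sin(t),np.cos(t)]])@d).round(1),'dial at',b.round(4))
E
python3 -c "
from h import *
go(.43,.3045,.16,70.6)"
```

```text
t 11.45 eef [ 0.5887 -0.1065  0.2055] jaw 58.3 down [-0.049  0.002 -0.999] q [-0.18  0.49  0.3   1.43 -0.01  0.38] F [-0.1 -0.2 -0.4] w 0.0855
d mm [-349.1   54.2  267.2] lin units total [-1.745  0.271  1.336] rows 9.0
jaw 70.6 turn by world 12.3 twist units -0.107
jaw 250.6 turn by world -167.7 twist units 1.463
```

Request:
move_arm([
  {"grip":0,"linear":[0,0,0],"twist":-0.058},
  {"grip":0,"linear":[0,0,0],"twist":-0.058},
  {"grip":0,"linear":[-0.143,0.02,0.167],"twist":0},
  {"grip":0,"linear":[-0.143,0.02,0.167],"twist":0},
  {"grip":0,"linear":[-0.143,0.02,0.167],"twist":0},
])

```text
clock: 11.95
eef_pos: [0.5382, 0.0138, 0.1918]
tool_rot: [0.699, -0.138, 0.101, -0.694]
ft_force: [0.5, 0.7, -0.5]
grip_width: 0.0855
```

Request:
move_arm([
  {"grip":0,"linear":[-0.143,0.02,0.167],"twist":0},
  {"grip":0,"linear":[-0.143,0.02,0.167],"twist":0},
  {"grip":0,"linear":[-0.143,0.02,0.167],"twist":0},
  {"grip":0,"linear":[-0.143,0.02,0.167],"twist":0},
  {"grip":0,"linear":[0,0,0],"twist":0},
])

```text
clock: 12.45
eef_pos: [0.4679, 0.1875, 0.1761]
tool_rot: [0.698, -0.145, 0.104, -0.693]
ft_force: [1.0, 0.2, 0.2]
grip_width: 0.0854
```

```bash
python3 -c "
from h import *
go(.43,.3045,.1,70.6)
g=save('w6','wrist')
p,m=wedge(g);r=cv2.minAreaRect(p[:,:2].astype(np.float32)*1000);print(len(p),r,cv2.boxPoints(r))"
```

```text
t 12.45 eef [0.4679 0.1875 0.1761] jaw 69.7 down [-0.058  0.002 -0.998] q [ 0.37  0.32 -0.03  1.27  0.02  0.72] F [1.  0.2 0.2] w 0.0854
d mm [-71.9  78.4  97.9] lin units total [-0.36   0.392  0.49 ] rows 3.0
jaw 70.6 turn by world 0.9 twist units -0.008
jaw 250.6 turn by world -179.1 twist units 1.563
5596 ((398.0543518066406, 314.86785888671875), (36.841068267822266, 103.5401611328125), 70.795654296875) [[343.106   314.5016 ]
 [440.8843  280.44324]
 [453.00272 315.23413]
 [355.2244  349.29248]]
```

View pics/w6.png

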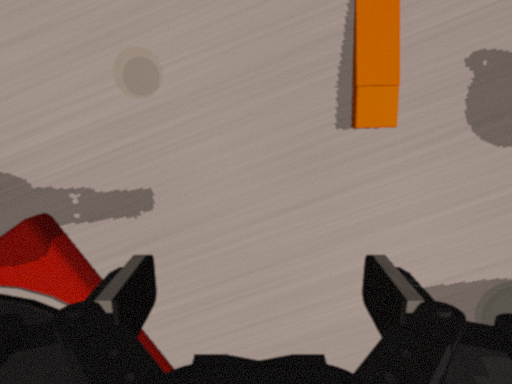

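The wrist view shows the orange wedge's grip block at about (376,105), ramp pointing up. Its fit agrees with the top view: origin (0.430, 0.304), heading 161°.

Request:
move_arm([
  {"grip":0,"linear":[-0.12,0,0.163],"twist":0},
  {"grip":0,"linear":[-0.12,0,0.163],"twist":0},
  {"grip":0,"linear":[-0.12,0.1,0.163],"twist":-0.008},
  {"grip":0,"linear":[0,0.22,0],"twist":0},
  {"grip":0,"linear":[0,0.1,0],"twist":0},
])

```text
clock: 13.0
eef_pos: [0.4367, 0.3039, 0.095]
tool_rot: [0.697, -0.143, 0.11, -0.694]
ft_force: [-0.1, -1.1, 0.3]
grip_width: 0.0856
```

```bash
python3 -c "
from h import *
go(.4304,.3036,-.001,70.8)"
```

```text
t 13.0 eef [0.4367 0.3039 0.095 ] jaw 69.4 down [-0.047  0.005 -0.999] q [ 0.59  0.43 -0.1   1.08  0.03  0.95] F [-0.1 -1.1  0.3] w 0.0856
d mm [-1.4 96.2 -1.4] lin units total [-0.007  0.481 -0.007] rows 2.0
jaw 70.8 turn by world 1.4 twist units -0.012
jaw 250.8 turn by world -178.6 twist units 1.559
```

Request:
move_arm([
  {"grip":0,"linear":[-0.007,0.15,-0.007],"twist":-0.012},
  {"grip":0,"linear":[0,0.15,0],"twist":0},
  {"grip":0,"linear":[0,0.1,0],"twist":0},
  {"grip":0,"linear":[0,0.05,0],"twist":0},
  {"grip":0,"linear":[0,0,0],"twist":0},
])

```text
clock: 13.5
eef_pos: [0.4318, 0.2971, -0.002]
tool_rot: [0.699, -0.142, 0.106, -0.693]
ft_force: [0.3, 0.4, 0.3]
grip_width: 0.0854
```

```bash
python3 -c "
from h import *
go(.4304,.3036,-.001,70.8)"
```

```text
t 13.5 eef [ 0.4318  0.2971 -0.002 ] jaw 69.8 down [-0.051 -0.    -0.999] q [ 0.59  0.53 -0.22  0.86  0.03  0.94] F [0.3 0.4 0.3] w 0.0854
d mm [-3.6 -1.   5.6] lin units total [-0.018 -0.005  0.028] rows 1.0
jaw 70.8 turn by world 1.0 twist units -0.008
jaw 250.8 turn by world -179.0 twist units 1.562
```

Request:
move_arm([
  {"grip":0,"linear":[-0.018,-0.015,0.028],"twist":-0.009},
  {"grip":0,"linear":[0,0,0],"twist":0},
  {"grip":1,"linear":[0,0,0],"twist":0},
  {"grip":1,"linear":[0,0,0],"twist":0},
  {"grip":1,"linear":[0,0,0],"twist":0},
])

```text
clock: 14.0
eef_pos: [0.4345, 0.3054, 0.0057]
tool_rot: [0.698, -0.134, 0.103, -0.696]
ft_force: [0.4, 0.4, 0.3]
grip_width: 0.0442
```

Request:
move_arm([
  {"grip":1,"linear":[0,0,0],"twist":0},
  {"grip":1,"linear":[0,0,0],"twist":0},
  {"grip":1,"linear":[0,0,0],"twist":0},
  {"grip":1,"linear":[0,0,0],"twist":0},
  {"grip":1,"linear":[0,0,0],"twist":0},
])

```text
clock: 14.5
eef_pos: [0.4349, 0.3059, 0.0068]
tool_rot: [0.698, -0.133, 0.103, -0.696]
ft_force: [-0.4, -0.8, -0.2]
grip_width: 0.0344
```

```bash
python3 -c "
from h import *
go(.4304,.3036,-.001,70.8)"
```

```text
t 14.5 eef [0.4349 0.3059 0.0068] jaw 70.8 down [-0.042  0.005 -0.999] q [ 0.6   0.53 -0.21  0.87  0.03  0.93] F [-0.4 -0.8 -0.2] w 0.0344
d mm [-3.2  8.  -3.6] lin units total [-0.016  0.04  -0.018] rows 1.0
jaw 70.8 turn by world 0.0 twist units -0.0
jaw 250.8 turn by world -180.0 twist units 1.571
```

The wedge is gripped, with the opening reading 34 mm. I'll lift it, then swing it towards heading -76°.

Request:
move_arm([
  {"grip":1,"linear":[0,-0.1,0],"twist":0},
  {"grip":1,"linear":[0,-0.15,0],"twist":0},
  {"grip":1,"linear":[0,-0.1,0],"twist":0},
  {"grip":1,"linear":[0,0,0],"twist":-0.073},
  {"grip":1,"linear":[0,0,0],"twist":-0.073},
])

```text
clock: 15.0
eef_pos: [0.4364, 0.3044, 0.0773]
tool_rot: [-0.706, 0.029, 0.004, 0.707]
ft_force: [0.1, -0.2, -1.0]
grip_width: 0.0341
```

Request:
move_arm([
  {"grip":1,"linear":[0,0,0],"twist":-0.073},
  {"grip":1,"linear":[0,0,0],"twist":-0.073},
  {"grip":1,"linear":[0,0,0],"twist":-0.073},
  {"grip":1,"linear":[0,0,0],"twist":-0.073},
  {"grip":1,"linear":[0,0,0],"twist":-0.073},
])

```text
clock: 15.5
eef_pos: [0.4359, 0.3041, 0.0769]
tool_rot: [-0.656, -0.232, 0.263, 0.668]
ft_force: [0.8, -0.2, -0.2]
grip_width: 0.0344
```

Request:
move_arm([
  {"grip":1,"linear":[0,0,0],"twist":-0.073},
  {"grip":1,"linear":[0,0,0],"twist":-0.073},
  {"grip":1,"linear":[0,0,0],"twist":-0.073},
  {"grip":1,"linear":[0,0,0],"twist":-0.073},
  {"grip":1,"linear":[0,0,0],"twist":-0.073},
])

```text
clock: 16.0
eef_pos: [0.4347, 0.3033, 0.0754]
tool_rot: [-0.513, -0.46, 0.486, 0.537]
ft_force: [0.1, -0.3, -0.6]
grip_width: 0.0341
```

```bash
python3 -c "
from h import *
go(.412,.1335,.06,193.6)"
```

```text
t 16.0 eef [0.4347 0.3033 0.0754] jaw 174.0 down [-0.05  -0.    -0.999] q [ 0.59  0.45 -0.12  1.04  0.03 -0.87] F [ 0.1 -0.3 -0.6] w 0.0341
d mm [-171.1   16.5    4. ] lin units total [-0.856  0.083  0.02 ] rows 4.0
jaw 193.6 turn by world 19.6 twist units -0.171
jaw 373.6 turn by world -160.4 twist units 1.4
```

Request:
move_arm([
  {"grip":1,"linear":[0,0,0],"twist":-0.06},
  {"grip":1,"linear":[0,0,0],"twist":-0.06},
  {"grip":1,"linear":[0,0,0],"twist":-0.06},
  {"grip":1,"linear":[-0.16,0,0.062],"twist":0},
  {"grip":1,"linear":[-0.16,0,0.062],"twist":0},
])

```text
clock: 16.5
eef_pos: [0.4281, 0.2368, 0.0743]
tool_rot: [-0.411, -0.554, 0.575, 0.44]
ft_force: [0.4, -0.3, -0.6]
grip_width: 0.0344
```

Request:
move_arm([
  {"grip":1,"linear":[-0.16,0.02,0.062],"twist":0},
  {"grip":1,"linear":[-0.16,0.02,0.062],"twist":0},
  {"grip":1,"linear":[-0.1,0.02,0.062],"twist":0},
  {"grip":1,"linear":[0,0.05,0],"twist":0},
  {"grip":1,"linear":[0,0,0],"twist":0},
])

```text
clock: 17.0
eef_pos: [0.4121, 0.1394, 0.0515]
tool_rot: [-0.412, -0.552, 0.575, 0.441]
ft_force: [-0.8, 0.6, -1.2]
grip_width: 0.0343
```

```bash
python3 -c "
from h import *
go(.412,.1365,.009,193.6)
g=save('w7','wrist');s=save('sc7','scene');t=save('top7','top')
cv2.imwrite('pics/v7.png',np.hstack([cv2.resize(g[0],(400,300)),cv2.resize(s[0][130:280,150:350],(400,300))]))
bubble(g)"
```

```text
t 17.0 eef [0.4121 0.1394 0.0515] jaw -164.2 down [-0.053 -0.    -0.999] q [ 0.32  0.32 -0.4   0.9   0.02 -1.53] F [-0.8  0.6 -1.2] w 0.0343
d mm [-3.4 42.5 -1.3] lin units total [-0.017  0.212 -0.007] rows 1.0
jaw 193.6 turn by world -2.2 twist units 0.019
jaw 373.6 turn by world 177.8 twist units -1.551Traceback (most recent call last):
  File "<string>", line 6, in <module>
    bubble(g)
    ~~~~~~^^^
  File "h.py", line 53, in bubble
    (u,v),r=disc(g);h=cv2.cvtColor(g[0],cv2.COLOR_BGR2HSV);V,U=np.mgrid[:384,:512]
            ~~~~^^^
  File "h.py", line 42, in disc
    c,_=cv2.findContours(m,0,2);return cv2.minEnclosingCircle(max(c,key=cv2.contourArea))
                                                              ~~~^^^^^^^^^^^^^^^^^^^^^^^
ValueError: max() iterable argument is empty
```

View pics/v7.png

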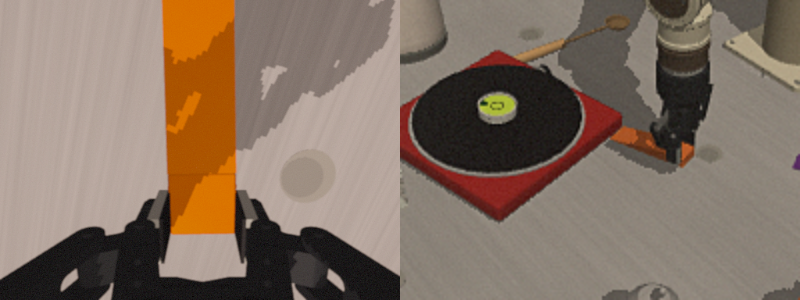

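The wrist view shows the wedge straight in the jaws. The scene view shows it just outside the case's left face, near the low corner. I'll lower it, let go so it lies flat, then regrip.

Request:
move_arm([
  {"grip":1,"linear":[0,0.08,-0.007],"twist":0.019},
  {"grip":1,"linear":[0,0.06,0],"twist":0},
  {"grip":1,"linear":[0,0.045,0],"twist":0},
  {"grip":1,"linear":[0,0,0],"twist":0},
  {"grip":1,"linear":[0,0,0],"twist":0},
])

```text
clock: 17.65
eef_pos: [0.4167, 0.1463, 0.0162]
tool_rot: [-0.422, -0.548, 0.566, 0.448]
ft_force: [0.1, -0.6, -1.3]
grip_width: 0.034
```

```bash
python3 -c "
from h import *
go(.412,.1365,.012,193.6)"
```

```text
t 17.65 eef [0.4167 0.1463 0.0162] jaw -165.9 down [-0.044  0.003 -0.999] q [ 0.33  0.38 -0.43  0.8   0.02 -1.49] F [ 0.1 -0.6 -1.3] w 0.034
d mm [-8.4  4.3  6.8] lin units total [-0.042  0.022  0.034] rows 1.0
jaw 193.6 turn by world -0.5 twist units 0.004
jaw 373.6 turn by world 179.5 twist units -1.567
```

Request:
move_arm([
  {"grip":1,"linear":[0,0.01,0.036],"twist":0.004},
  {"grip":1,"linear":[0,0.005,0],"twist":0},
  {"grip":0,"linear":[0,0,0],"twist":0},
  {"grip":0,"linear":[0,0,0],"twist":0},
  {"grip":0,"linear":[0,0.02,0],"twist":0},
])

```text
clock: 18.15
eef_pos: [0.4106, 0.1453, 0.0112]
tool_rot: [-0.425, -0.548, 0.563, 0.449]
ft_force: [0.3, 0.7, -0.9]
grip_width: 0.076
```

```bash
cat >> h.py <<'E'
def wfit(g,**k):
    p,m=wedge(g,**k);r=cv2.minAreaRect(p[:,:2].astype(np.float32)*1000);b=cv2.boxPoints(r)
    c=p[:,:2].mean(0);w,A=np.linalg.eigh(np.cov((p[:,:2]-c).T));a=A[:,1];a=a if a[1]<0 else -a
    F=np.array([.450,-.0245]);t=np.radians(13.6);L=np.array([-np.sin(t),np.cos(t)]);X=np.array([np.cos(t),np.sin(t)])
    print('n',len(p),'centroid',c.round(4),'heading',np.degrees(np.arctan2(a[1],a[0])).round(1),'side off from foot line mm',((c-F)@X*1000).round(1),'tip dist to foot',(((p[:,:2]-F)@L).min()*1000).round(1),'rear',(((p[:,:2]-F)@L).max()*1000).round(1),'z',p[:,2].min().round(4),p[:,2].max().round(4))
E
python3 -c "
from h import *
go(.4087,.1463,.006,193.6)
g=save('w8','wrist');wfit(g);s=save('sc8','scene');wfit(s,uv=(330,205),rad=40)"
```

```text
t 18.15 eef [0.4106 0.1453 0.0112] jaw -166.4 down [-0.04   0.004 -0.999] q [ 0.33  0.37 -0.46  0.78  0.02 -1.48] F [ 0.3  0.7 -0.9] w 0.076
d mm [1.4 5.3 1.4] lin units total [0.007 0.027 0.007] rows 1.0
jaw 193.6 turn by world -0.0 twist units 0.0
jaw 373.6 turn by world 180.0 twist units -1.571
n 25005 centroid [0.4246 0.0936] heading -74.4 side off from foot line mm 3.1 tip dist to foot 66.5 rear 186.6 z -0.0015 0.0183
n 36 centroid [0.4024 0.1509] heading -123.0 side off from foot line mm -5.0 tip dist to foot 165.0 rear 190.0 z 0.0025 0.0206
```

Request:
move_arm([
  {"grip":0,"linear":[0,0.025,0.007],"twist":0},
  {"grip":0,"linear":[0,0.01,0],"twist":0},
  {"grip":1,"linear":[0,0,0],"twist":0},
  {"grip":1,"linear":[0,0,0],"twist":0},
  {"grip":1,"linear":[0,0,0],"twist":0},
])

```text
clock: 18.75
eef_pos: [0.4076, 0.1444, 0.0024]
tool_rot: [-0.425, -0.547, 0.564, 0.45]
ft_force: [-0.1, 0.1, 0.4]
grip_width: 0.0443
```

Request:
move_arm([
  {"grip":1,"linear":[0,0,0],"twist":0},
  {"grip":1,"linear":[0,0,0],"twist":0},
  {"grip":1,"linear":[0,0,0],"twist":0},
  {"grip":1,"linear":[0,0,0],"twist":0},
  {"grip":1,"linear":[0,0,0],"twist":0},
])

```text
clock: 19.25
eef_pos: [0.4083, 0.1447, 0.0031]
tool_rot: [-0.425, -0.547, 0.563, 0.45]
ft_force: [-0.5, 0.2, -0.6]
grip_width: 0.0345
```

```bash
python3 -c "
from h import *
go(.4087,.1463,.006,193.6)
g=save('w9','wrist');wfit(g)"
```

```text
t 19.25 eef [0.4083 0.1447 0.0031] jaw -166.4 down [-0.041  0.004 -0.999] q [ 0.33  0.39 -0.47  0.75  0.02 -1.48] F [-0.5  0.2 -0.6] w 0.0345
d mm [ 1.5 -2.9 -0.6] lin units total [ 0.008 -0.015 -0.003] rows 1.0
jaw 193.6 turn by world 0.0 twist units -0.0
jaw 373.6 turn by world -180.0 twist units 1.571
n 26425 centroid [0.4235 0.0928] heading -73.0 side off from foot line mm 1.9 tip dist to foot 68.7 rear 186.8 z -0.0019 0.021
```

Request:
move_arm([
  {"grip":1,"linear":[-0.03,0,0],"twist":0},
  {"grip":1,"linear":[-0.03,0,0],"twist":0},
  {"grip":1,"linear":[-0.03,0,0],"twist":0},
  {"grip":1,"linear":[-0.03,0,0],"twist":0},
  {"grip":1,"linear":[0,0,0],"twist":0},
])

```text
clock: 19.8
eef_pos: [0.4148, 0.1192, 0.003]
tool_rot: [-0.425, -0.548, 0.563, 0.449]
ft_force: [1.2, 0.4, 0.6]
grip_width: 0.0347
```

```bash
cat >> h.py <<'E'
F=np.array([.450,-.0245]);t_=np.radians(13.6);L=np.array([-np.sin(t_),np.cos(t_)]);X=np.array([np.cos(t_),np.sin(t_)])
def where():
    o=bot.get_obs();d=o["eef_pos"][:2]-F;M=R.from_quat(o["tool_rot"]).as_matrix()
    print("t",round(o["clock"],2),"TCP s mm",((d@L)*1000).round(1),"(tip ~%.1f)"%((d@L)*1000-120.7),"side",(d@X*1000).round(1),"z",(o["eef_pos"][2]*1000).round(1),"F along push,side,up",(-o["ft_force"][:2]@L).round(1),(o["ft_force"][:2]@X).round(1),o["ft_force"][2].round(1),"jaw",np.degrees(np.arctan2(M[1,2],M[0,2])).round(1))
def sbub(tag):
    "bubble from the scene camera: dial centre by expected 3D place, bubble by darkness, upsampled"
    g=save(tag,"scene");im,d,K,T=g;h=cv2.cvtColor(im,cv2.COLOR_BGR2HSV)
    y=((h[...,0]>22)&(h[...,0]<45)&(h[...,1]>120)&(h[...,2]>90)).astype(np.uint8)
    V,U=np.mgrid[:384,:512];y[np.hypot(U-198,V-183)>25]=0
    c=np.vstack(cv2.findContours(y,0,2)[0]);e=cv2.fitEllipse(cv2.convexHull(c));return g,e,y
E
python3 -c "
from h import *
where()
g,e,y=sbub('sc10');print(e);u,v=e[0]
print(pt(g,u,v,.081))
cv2.imwrite('pics/v10.png',cv2.resize(g[0][int(v)-22:int(v)+23,int(u)-30:int(u)+31],None,fx=12,fy=12,interpolation=cv2.INTER_CUBIC));print(int(u)-30,int(v)-22)"
```

```text
t 19.8 TCP s mm 148.0 (tip ~27.3) side -0.4 z 3.0 F along push,side,up -0.1 1.2 0.6 jaw -166.4
((198.03981018066406, 182.0480499267578), (9.729963302612305, 16.563663482666016), 84.98577880859375)
[ 0.58684691 -0.10510548  0.081     ]
168 160
```

View pics/v10.png

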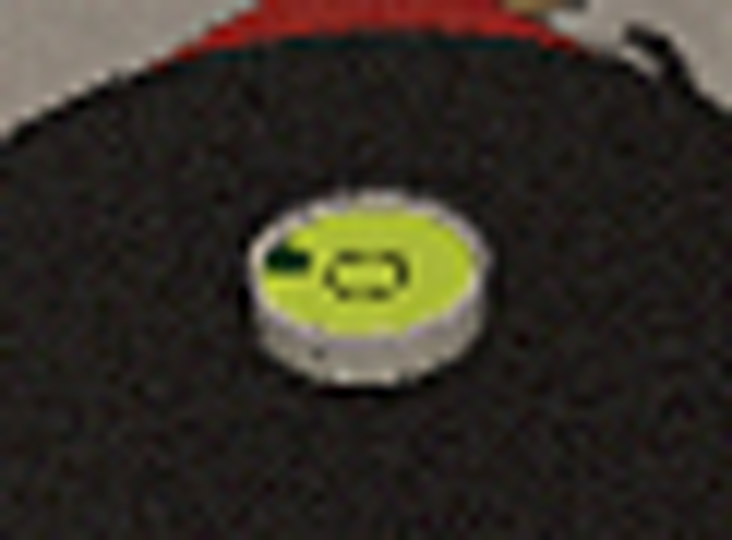

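The scene crop shows the bubble at the rim at (288,258), on the side away from the low foot, with the ring at (367,273). The wedge tip is about 27 mm from the foot's centre. I'll push on in small steps and track the bubble numerically.

```bash
cat >> h.py <<'E'
def track(tag):
    ref=load('sc10')[0].astype(float);x0,y0=185,172;S=8
    a=ref[y0:y0+22,x0:x0+28].copy();bx=slice(3,10);a[6:13,3:9]=np.median(a[10:14,16:20].reshape(-1,3),0)
    b=save(tag,'scene');c=b[0][y0:y0+22,x0:x0+28].astype(float)
    D=np.clip(a[...,1]-c[...,1]-25,0,None);U,V=np.meshgrid(np.arange(28)+x0,np.arange(22)+y0)
    D[((U-198.3)/9.2)**2+((V-182.3)/5.6)**2>1]=0
    u,v=(D*U).sum()/D.sum(),(D*V).sum()/D.sum();r=pt(b,198.3,182.4,.081);p=pt(b,u,v,.081);d=(p-r)[:2]*1000
    print('scene bubble px',round(u,2),round(v,2),'weight',int(D.sum()),'off hp mm',np.array([d@X,d@L]).round(1))
E
python3 -c "
from h import *
track('sc11')"
```

```text
scene bubble px 191.42 180.99 weight 950 off hp mm [  8.4 -22.3]
```

Request:
move_arm([
  {"grip":1,"linear":[-0.02,0,0],"twist":0},
  {"grip":1,"linear":[-0.02,0,0],"twist":0},
  {"grip":1,"linear":[-0.02,0,0],"twist":0},
  {"grip":1,"linear":[-0.02,0,0],"twist":0},
  {"grip":1,"linear":[0,0,0],"twist":0},
])

```text
clock: 20.4
eef_pos: [0.4189, 0.1034, 0.003]
tool_rot: [-0.425, -0.548, 0.563, 0.449]
ft_force: [0.6, 0.1, 0.7]
grip_width: 0.0348
```

```bash
python3 -c "
from h import *
where();track('sc12')"
```

```text
t 20.4 TCP s mm 131.6 (tip ~10.9) side -0.2 z 3.0 F along push,side,up 0.0 0.7 0.7 jaw -166.3
scene bubble px 191.41 180.98 weight 951 off hp mm [  8.4 -22.3]
```

Request:
move_arm([
  {"grip":1,"linear":[-0.012,0,0],"twist":0},
  {"grip":1,"linear":[-0.012,0,0],"twist":0},
  {"grip":1,"linear":[-0.012,0,0],"twist":0},
  {"grip":1,"linear":[-0.012,0,0],"twist":0},
  {"grip":1,"linear":[0,0,0],"twist":0},
])

```text
clock: 20.95
eef_pos: [0.4202, 0.0966, 0.003]
tool_rot: [-0.422, -0.55, 0.562, 0.451]
ft_force: [-0.0, 0.2, 0.8]
grip_width: 0.0351
```

```bash
python3 -c "
from h import *
where();track('sc12')"
```

```text
t 20.95 TCP s mm 124.7 (tip ~4.0) side -0.4 z 3.0 F along push,side,up -0.2 0.0 0.8 jaw -166.2
scene bubble px 193.13 181.48 weight 1095 off hp mm [  6.9 -16.2]
```

Request:
move_arm([
  {"grip":1,"linear":[-0.012,0,0],"twist":0},
  {"grip":1,"linear":[-0.012,0,0],"twist":0},
  {"grip":1,"linear":[-0.012,0,0],"twist":0},
  {"grip":1,"linear":[-0.012,0,0],"twist":0},
  {"grip":1,"linear":[0,0,0],"twist":0},
])

```text
clock: 21.5
eef_pos: [0.4225, 0.0887, 0.003]
tool_rot: [-0.42, -0.552, 0.561, 0.451]
ft_force: [-0.7, 1.9, 0.9]
grip_width: 0.0344
```

```bash
python3 -c "
from h import *
where();track('sc13')"
```

```text
t 21.5 TCP s mm 116.5 (tip ~-4.2) side -0.2 z 3.0 F along push,side,up -2.0 -0.2 0.9 jaw -166.1
scene bubble px 194.45 181.5 weight 1446 off hp mm [  4.3 -12.9]
```

Request:
move_arm([
  {"grip":1,"linear":[-0.012,0,0],"twist":0},
  {"grip":1,"linear":[-0.012,0,0],"twist":0},
  {"grip":1,"linear":[-0.012,0,0],"twist":0},
  {"grip":1,"linear":[0,0,0],"twist":0},
  {"grip":1,"linear":[0,0,0],"twist":0},
])

```text
clock: 22.05
eef_pos: [0.4246, 0.0814, 0.003]
tool_rot: [-0.42, -0.552, 0.561, 0.451]
ft_force: [-0.6, 4.6, 2.7]
grip_width: 0.0347
```

```bash
python3 -c "
from h import *
where();track('sc14')"
```

```text
t 22.05 TCP s mm 108.9 (tip ~-11.8) side 0.2 z 3.0 F along push,side,up -4.6 0.5 2.7 jaw -166.1
scene bubble px 195.02 181.49 weight 1561 off hp mm [  3.1 -11.5]
```

Request:
move_arm([
  {"grip":1,"linear":[-0.012,0,0],"twist":0},
  {"grip":1,"linear":[-0.012,0,0],"twist":0},
  {"grip":1,"linear":[-0.012,0,0],"twist":0},
  {"grip":1,"linear":[0,0,0],"twist":0},
  {"grip":1,"linear":[0,0,0],"twist":0},
])

```text
clock: 22.6
eef_pos: [0.4266, 0.0742, 0.003]
tool_rot: [-0.42, -0.552, 0.561, 0.451]
ft_force: [-2.0, 3.9, 2.5]
grip_width: 0.0349
```

```bash
python3 -c "
from h import *
where();track('sc15')
a=load('sc10')[0][150:245,135:265];b=load('sc15')[0]
print(cv2.phaseCorrelate(*[cv2.cvtColor(i,cv2.COLOR_BGR2GRAY).astype(float) for i in (a,b[150:245,135:265])]))"
```

```text
t 22.6 TCP s mm 101.4 (tip ~-19.3) side 0.5 z 3.0 F along push,side,up -4.3 -1.1 2.5 jaw -166.1
scene bubble px 197.09 181.97 weight 1840 off hp mm [ 0.8 -4.6]
((-0.12011947262263334, -0.5736783575562256), 0.8559451195269799)
```

Request:
move_arm([
  {"grip":1,"linear":[-0.01,0,0],"twist":0},
  {"grip":1,"linear":[-0.01,0,0],"twist":0},
  {"grip":1,"linear":[0,0,0],"twist":0},
  {"grip":1,"linear":[0,0,0],"twist":0},
  {"grip":1,"linear":[0,0,0],"twist":0},
])

```text
clock: 23.15
eef_pos: [0.4277, 0.0701, 0.0029]
tool_rot: [-0.42, -0.553, 0.561, 0.451]
ft_force: [-0.8, 4.6, 3.9]
grip_width: 0.0347
```

```bash
python3 -c "
from h import *
where();track('sc16')"
```

```text
t 23.15 TCP s mm 97.2 (tip ~-23.5) side 0.6 z 2.9 F along push,side,up -4.6 0.2 3.9 jaw -166.1
scene bubble px 198.76 182.3 weight 1748 off hp mm [-1.3  0.8]
```

The scene tracker says the bubble is roughly centred. I'll release, rise and check from above with the wrist camera.

Request:
move_arm([
  {"grip":0,"linear":[0,0,0],"twist":0},
  {"grip":0,"linear":[0,0,0],"twist":0},
  {"grip":0,"linear":[0,0,0],"twist":0},
  {"grip":0,"linear":[0,0,0],"twist":0},
  {"grip":0,"linear":[0,-0.05,0],"twist":0},
])

```text
clock: 23.7
eef_pos: [0.4259, 0.0667, 0.011]
tool_rot: [-0.421, -0.549, 0.564, 0.451]
ft_force: [-0.3, -0.3, -0.2]
grip_width: 0.0854
```

Request:
move_arm([
  {"grip":0,"linear":[0,-0.2,0],"twist":0},
  {"grip":0,"linear":[0,-0.24,0],"twist":0},
  {"grip":0,"linear":[0,-0.24,0],"twist":0},
  {"grip":0,"linear":[0,-0.2,0],"twist":0},
  {"grip":0,"linear":[0,0,0],"twist":0},
])

```text
clock: 24.2
eef_pos: [0.4335, 0.0639, 0.1964]
tool_rot: [-0.421, -0.548, 0.564, 0.451]
ft_force: [-0.1, 0.3, 0.4]
grip_width: 0.0855
```

```bash
python3 -c "
from h import *
where();track('sc17');go(.586,-.106,.2)
g=save('w17','wrist');wfit(g)"
```

```text
t 24.2 TCP s mm 89.8 (tip ~-30.9) side 4.8 z 196.4 F along push,side,up -0.3 -0.0 0.4 jaw -166.2
scene bubble px 198.95 182.38 weight 1595 off hp mm [-1.4  1.5]
t 24.25 eef [0.4322 0.0638 0.1941] jaw -166.2 down [-0.051  0.008 -0.999] q [ 0.14  0.18 -0.18  1.27  0.01 -1.68] F [0.3 0.8 0.3] w 0.0855
d mm [-201.3  -15.1 -108.5] lin units total [-1.007 -0.075 -0.542] rows 5.0
n 3249 centroid [0.4363 0.0418] heading -73.5 side off from foot line mm 2.3 tip dist to foot 28.9 rear 109.5 z -0.0022 0.0183
```

Request:
move_arm([
  {"grip":0,"linear":[-0.16,-0.02,-0.09],"twist":0},
  {"grip":0,"linear":[-0.16,-0.02,-0.09],"twist":0},
  {"grip":0,"linear":[-0.16,-0.02,-0.09],"twist":0},
  {"grip":0,"linear":[-0.16,-0.02,-0.09],"twist":0},
  {"grip":0,"linear":[-0.16,0,-0.09],"twist":0},
])

```text
clock: 24.8
eef_pos: [0.5519, -0.071, 0.1914]
tool_rot: [-0.411, -0.544, 0.571, 0.456]
ft_force: [1.0, 0.6, 0.5]
grip_width: 0.0862
```

Request:
move_arm([
  {"grip":0,"linear":[-0.13,0,-0.08],"twist":0},
  {"grip":0,"linear":[0,0,0],"twist":0},
  {"grip":0,"linear":[0,0,0],"twist":0},
  {"grip":0,"linear":[0,0,0],"twist":0},
  {"grip":0,"linear":[0,0,0],"twist":0},
])

```text
clock: 25.3
eef_pos: [0.5701, -0.095, 0.1789]
tool_rot: [-0.407, -0.54, 0.574, 0.463]
ft_force: [-0.2, -0.3, 0.2]
grip_width: 0.0856
```

```bash
python3 -c "
from h import *
go(.586,-.106,.2);track('sc18')
g=save('w18','wrist');bubble(g);(u,v),r=disc(g);u,v=int(u),int(v)
cv2.imwrite('pics/v18.png',cv2.resize(g[0][max(v-45,0):v+45,u-60:u+60],None,fx=6,fy=6,interpolation=cv2.INTER_CUBIC));print(u-60,v-45)"
```

```text
t 25.3 eef [ 0.5701 -0.095   0.1789] jaw -165.9 down [-0.092  0.011 -0.996] q [-0.16  0.5   0.24  1.41 -0.   -1.98] F [-0.2 -0.3  0.2] w 0.0856
d mm [-13.8 -22.6 -10.9] lin units total [-0.069 -0.113 -0.054] rows 1.0
scene bubble px 199.03 182.41 weight 1640 off hp mm [-1.4  1.8]
bubble px [226.1 168.5] area 190 dial 227.7 172.5 40.1 off hp mm [ 1.  -2.8] dial at [ 0.5881 -0.1115  0.081 ]
167 127
```

View pics/v18.png

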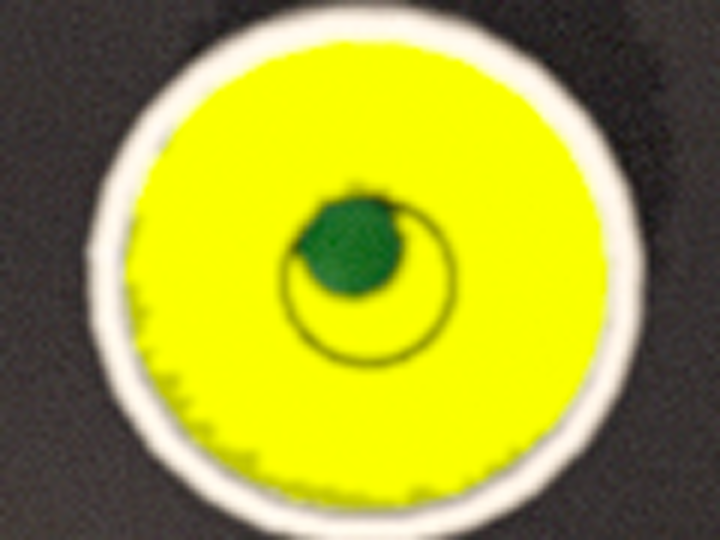

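The ring centre is at (368,281) and the bubble at (353,246), so it still sits about 4.1 mm towards the back right, on the higher side. The scene tracker has an offset. The wedge needs about 5 mm more travel. I'll first check that the hotplate hasn't slid.

```bash
python3 -c "
from h import *
a,b=[cv2.cvtColor(load(f)[0],cv2.COLOR_BGR2GRAY).astype(np.float32) for f in ('sc7','sc18')]
for n,(x,y,w,h) in dict(frontLB=(180,215,40,30),right=(130,165,40,50),all=(132,150,100,90)).items():
    print(n,cv2.phaseCorrelate(a[y:y+h,x:x+w].copy(),b[y:y+h,x:x+w].copy(),cv2.createHanningWindow((w,h),cv2.CV_32F)))
tp=save('top18','top')
go(.4277,.066,.1,193.6)"
```

```text
frontLB ((2.1845233304424916, 10.204070011788422), -0.02794141471385956)
right ((-0.6746448000718175, 0.5839681090460793), 1.0188282723426818)
all ((-0.5662817667740541, -0.3733890810980611), 0.7919481557210286)
t 25.45 eef [ 0.5708 -0.0951  0.1798] jaw -165.9 down [-0.09   0.011 -0.996] q [-0.16  0.5   0.24  1.41 -0.   -1.98] F [ 0.  -0.2 -0.4] w 0.0857
d mm [188.2  94.   92.4] lin units total [0.941 0.47  0.462] rows 5.0
jaw 193.6 turn by world -0.5 twist units 0.004
jaw 373.6 turn by world 179.5 twist units -1.566
```

Request:
move_arm([
  {"grip":0,"linear":[0.18,0,0.09],"twist":0},
  {"grip":0,"linear":[0.18,0,0.09],"twist":0},
  {"grip":0.5,"linear":[0.18,0,0.09],"twist":0},
  {"grip":1,"linear":[0.18,0,0.09],"twist":0},
  {"grip":1,"linear":[0.18,0,0.09],"twist":0},
])

```text
clock: 25.95
eef_pos: [0.4387, 0.0608, 0.1935]
tool_rot: [-0.41, -0.541, 0.571, 0.462]
ft_force: [0.5, 0.9, 0.3]
grip_width: 0.0441
```

Request:
move_arm([
  {"grip":1,"linear":[0.12,0.1,0],"twist":0.004},
  {"grip":1,"linear":[0.12,0.1,0],"twist":0},
  {"grip":1,"linear":[0,0,0],"twist":0},
  {"grip":1,"linear":[0,0,0],"twist":0},
  {"grip":1,"linear":[0,0,0],"twist":0},
])

```text
clock: 26.45
eef_pos: [0.4205, 0.1138, 0.1592]
tool_rot: [-0.412, -0.543, 0.569, 0.459]
ft_force: [-0.2, 0.5, -0.6]
grip_width: 0.0003
```

```bash
python3 -c "
from h import *
where();go(.4183,.1067,.06,193.6)
g=save('w19','wrist');wfit(g)"
```

```text
t 26.45 TCP s mm 141.3 (tip ~20.6) side 3.9 z 159.2 F along push,side,up -0.6 -0.0 -0.6 jaw -166.1
t 26.45 eef [0.4205 0.1138 0.1592] jaw -166.1 down [-0.075  0.012 -0.997] q [ 0.24  0.22 -0.22  1.2   0.03 -1.57] F [-0.2  0.5 -0.6] w 0.0003
d mm [-9.3 99.  -3.1] lin units total [-0.046  0.495 -0.015] rows 2.0
jaw 193.6 turn by world -0.3 twist units 0.003
jaw 373.6 turn by world 179.7 twist units -1.568
n 5080 centroid [0.4372 0.0392] heading -73.3 side off from foot line mm 2.5 tip dist to foot 24.9 rear 109.7 z -0.0015 0.0351
```

Request:
move_arm([
  {"grip":1,"linear":[0,0.2,0],"twist":0},
  {"grip":1,"linear":[0,0.2,0],"twist":0},
  {"grip":1,"linear":[0,0.15,0],"twist":0},
  {"grip":1,"linear":[0,0.1,0],"twist":0},
  {"grip":1,"linear":[0,0,0],"twist":0},
])

```text
clock: 27.0
eef_pos: [0.4198, 0.1127, 0.0305]
tool_rot: [-0.418, -0.546, 0.563, 0.458]
ft_force: [0.2, -0.0, 0.1]
grip_width: -0.0
```

```bash
python3 -c "
from h import *
where();go(.4183,.1067,.010,193.6)"
```

```text
t 27.0 TCP s mm 140.5 (tip ~19.8) side 2.9 z 30.5 F along push,side,up 0.1 0.2 0.1 jaw -166.6
t 27.0 eef [0.4198 0.1127 0.0305] jaw -166.6 down [-0.06   0.016 -0.998] q [ 0.24  0.36 -0.42  0.85  0.03 -1.56] F [ 0.2 -0.   0.1] w -0.0
d mm [-6.1 20.5  1.7] lin units total [-0.031  0.102  0.009] rows 1.0
jaw 193.6 turn by world 0.2 twist units -0.002
jaw 373.6 turn by world -179.8 twist units 1.569
```

Request:
move_arm([
  {"grip":1,"linear":[0,0.06,0.01],"twist":0},
  {"grip":1,"linear":[0,0.04,0],"twist":0},
  {"grip":1,"linear":[-0.03,0,0],"twist":0},
  {"grip":1,"linear":[-0.03,0,0],"twist":0},
  {"grip":1,"linear":[0,0,0],"twist":0},
])

```text
clock: 27.5
eef_pos: [0.4255, 0.0988, 0.0142]
tool_rot: [-0.421, -0.547, 0.56, 0.457]
ft_force: [-0.2, -0.5, 0.9]
grip_width: -0.0002
```

```bash
python3 -c "
from h import *
where();track('sc20')"
```

```text
t 27.5 TCP s mm 125.6 (tip ~4.9) side 5.2 z 14.2 F along push,side,up 0.5 -0.4 0.9 jaw -166.8
scene bubble px 199.01 182.39 weight 1599 off hp mm [-1.5  1.7]
```

Request:
move_arm([
  {"grip":1,"linear":[0,0.02,0.022],"twist":0},
  {"grip":1,"linear":[-0.008,0,0],"twist":0},
  {"grip":1,"linear":[-0.008,0,0],"twist":0},
  {"grip":1,"linear":[0,0,0],"twist":0},
  {"grip":1,"linear":[0,0,0],"twist":0},
])

```text
clock: 28.05
eef_pos: [0.4223, 0.095, 0.0112]
tool_rot: [-0.422, -0.548, 0.56, 0.457]
ft_force: [0.0, -0.1, 0.0]
grip_width: 0.0001
```

```bash
python3 -c "
from h import *
where();track('sc21')"
```

```text
t 28.05 TCP s mm 122.6 (tip ~1.9) side 1.2 z 11.2 F along push,side,up 0.1 0.0 0.0 jaw -166.8
scene bubble px 199.0 182.35 weight 1615 off hp mm [-1.6  1.6]
```

Request:
move_arm([
  {"grip":1,"linear":[-0.008,0,0],"twist":0},
  {"grip":1,"linear":[-0.008,0,0],"twist":0},
  {"grip":1,"linear":[0,0,0],"twist":0},
  {"grip":1,"linear":[0,0,0],"twist":0},
  {"grip":1,"linear":[0,0,0],"twist":0},
])

```text
clock: 28.6
eef_pos: [0.4228, 0.0937, 0.0112]
tool_rot: [-0.42, -0.549, 0.559, 0.457]
ft_force: [-0.1, 2.8, 0.4]
grip_width: -0.0004
```

```bash
python3 -c "
from h import *
where();track('sc22')"
```

```text
t 28.6 TCP s mm 121.3 (tip ~0.6) side 1.4 z 11.2 F along push,side,up -2.7 0.5 0.4 jaw -166.7
scene bubble px 199.15 182.41 weight 1653 off hp mm [-1.7  2.1]
```

Request:
move_arm([
  {"grip":1,"linear":[-0.011,0,0],"twist":0},
  {"grip":1,"linear":[-0.011,0,0],"twist":0},
  {"grip":1,"linear":[0,0,0],"twist":0},
  {"grip":1,"linear":[0,0,0],"twist":0},
  {"grip":1,"linear":[0,0,0],"twist":0},
])

```text
clock: 29.15
eef_pos: [0.424, 0.09, 0.0112]
tool_rot: [-0.42, -0.55, 0.558, 0.458]
ft_force: [0.3, 2.8, 0.8]
grip_width: 0.0001
```

```bash
python3 -c "
from h import *
where();track('sc23')"
```

```text
t 29.15 TCP s mm 117.4 (tip ~-3.3) side 1.7 z 11.2 F along push,side,up -2.7 0.9 0.8 jaw -166.7
scene bubble px 199.59 182.4 weight 1765 off hp mm [-2.6  3.2]
```

Request:
move_arm([
  {"grip":1,"linear":[0.05,0,0],"twist":0},
  {"grip":1,"linear":[0.05,-0.05,0],"twist":0},
  {"grip":1,"linear":[0,-0.2,0],"twist":0},
  {"grip":1,"linear":[0,-0.24,0],"twist":0},
  {"grip":1,"linear":[0,-0.24,0],"twist":0},
])

```text
clock: 29.7
eef_pos: [0.4201, 0.1057, 0.157]
tool_rot: [-0.417, -0.543, 0.565, 0.46]
ft_force: [2.2, 0.3, 0.1]
grip_width: 0.0001
```

```bash
python3 -c "
from h import *
where();track('sc24');go(.57,-.095,.2,193.6)"
```

```text
t 29.7 TCP s mm 133.6 (tip ~12.9) side 1.5 z 157.0 F along push,side,up 0.2 2.2 0.1 jaw -166.7
scene bubble px 199.47 182.3 weight 1914 off hp mm [-2.7  2.5]
t 29.75 eef [0.4252 0.1068 0.1652] jaw -166.7 down [-0.052  0.017 -0.998] q [ 0.23  0.2  -0.23  1.19  0.03 -1.58] F [3.1 0.6 4.8] w -0.0
d mm [-228.5  -45.8  -92.7] lin units total [-1.142 -0.229 -0.463] rows 6.0
jaw 193.6 turn by world 0.3 twist units -0.003
jaw 373.6 turn by world -179.7 twist units 1.568
```

Request:
move_arm([
  {"grip":1,"linear":[-0.18,-0.04,-0.075],"twist":0},
  {"grip":1,"linear":[-0.18,-0.04,-0.075],"twist":0},
  {"grip":1,"linear":[-0.18,-0.04,-0.075],"twist":0},
  {"grip":1,"linear":[-0.18,-0.04,-0.075],"twist":0},
  {"grip":1,"linear":[-0.18,-0.04,-0.075],"twist":0},
])

```text
clock: 30.25
eef_pos: [0.5454, -0.0498, 0.2076]
tool_rot: [-0.421, -0.552, 0.562, 0.449]
ft_force: [0.9, 0.6, -0.2]
grip_width: -0.0003
```

Request:
move_arm([
  {"grip":1,"linear":[-0.15,0,-0.06],"twist":0},
  {"grip":1,"linear":[-0.1,0,-0.04],"twist":0},
  {"grip":1,"linear":[0,0,0],"twist":0},
  {"grip":1,"linear":[0,0,0],"twist":0},
  {"grip":1,"linear":[0,0,0],"twist":0},
])

```text
clock: 30.75
eef_pos: [0.5802, -0.0974, 0.2089]
tool_rot: [-0.424, -0.551, 0.562, 0.448]
ft_force: [0.1, -0.1, 0.9]
grip_width: 0.0
```

```bash
cat >> h.py <<'E'
def ring(tag):
    "bubble against the painted ring, wrist picture: white rim outline for the centre, ring 9.2 mm for scale"
    g=save(tag,'wrist');im=cv2.resize(g[0],None,fx=4,fy=4,interpolation=cv2.INTER_CUBIC);h=cv2.cvtColor(im,cv2.COLOR_BGR2HSV)
    (u,v),r=disc(g);V,U=np.mgrid[:im.shape[0],:im.shape[1]];inn=np.hypot(U-4*u,V-4*v)<.62*4*r
    b=((h[...,2]<150)&inn).astype(np.uint8);ob=cv2.morphologyEx(b,cv2.MORPH_OPEN,cv2.getStructuringElement(cv2.MORPH_ELLIPSE,(13,13)))
    n,l,st,c=cv2.connectedComponentsWithStats(ob);i=1+np.argmax(st[1:,4]);bc=c[i]
    k=(h[...,2]<215)&inn&(cv2.dilate((l==i).astype(np.uint8),np.ones((9,9)))==0);yy,xx=np.nonzero(k)
    A=np.c_[2*xx,2*yy,np.ones(len(xx))].astype(float);w=np.ones(len(xx),bool)
    for _ in range(6):
        s=np.linalg.lstsq(A[w],(xx**2.+yy**2)[w],rcond=None)[0];R_=np.sqrt(s[2]+s[0]**2+s[1]**2);res=abs(np.hypot(xx-s[0],yy-s[1])-R_);w=res<max(2.5*np.median(res[w]),2.5)
    d=(bc-s[:2])*9.4/R_
    print('ring c px',(s[:2]/4).round(2),'R',(R_/4).round(2),'n',w.sum(),'bubble',(bc/4).round(2),'area r mm',(np.sqrt(st[i,4]/np.pi)*9.4/R_).round(2),'off img mm (right,down)',d.round(2),'|d|',np.hypot(*d).round(2))
    return g,s[:2]/4
E
python3 -c "
from h import *
save_=save
import h
h.save=lambda t,n:load('w18')
ring('x');h.save=save_
g,c=ring('w25');track('sc25');where();u,v=map(int,c)
cv2.imwrite('pics/v25.png',cv2.resize(g[0][max(v-45,0):v+45,u-60:u+60],None,fx=6,fy=6,interpolation=cv2.INTER_CUBIC))"
```

```text
ring c px [228.28 173.64] R 13.97 n 2072 bubble [225.71 167.66] area r mm 5.78 off img mm (right,down) [-1.73 -4.02] |d| 4.38
ring c px [248.56 173.4 ] R 12.28 n 2355 bubble [248.56 172.19] area r mm 5.43 off img mm (right,down) [-0.   -0.93] |d| 0.93
scene bubble px 199.48 182.29 weight 1941 off hp mm [-2.7  2.5]
t 30.85 TCP s mm -101.1 (tip ~-221.8) side 109.4 z 209.0 F along push,side,up -0.7 0.1 0.4 jaw -166.2
```

View pics/v25.png

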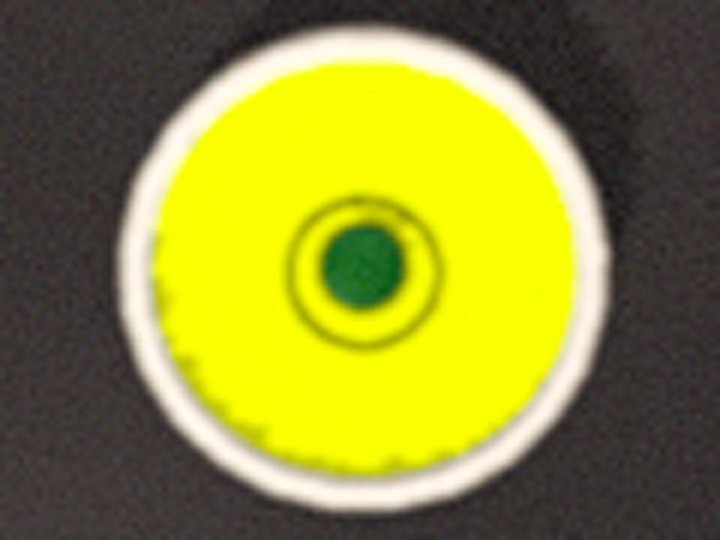

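The bubble (363,266) sits wholly inside the ring (centre 364,273). The arm is clear of everything, so I'm handing in.

```bash
python3 -c "
from h import *
print(bot.job_done())"
```

```text
the job is handed in; nothing more can be done
None
```

The job is handed in at about 31 s of the 72 s allowed. The level stands on the middle of the plate and the orange wedge is under the low front-left foot, pushed in from the left. `job_done()` gave no verdict.

**Last checks:**
- **Bubble:** it sits wholly inside the ring, about 0.9 mm off centre by the last wrist picture (limit 2.7 mm). It was settled, with the arm clear of everything.
- **Push force:** the wrist read about 5 N at most along the push.
- **Hotplate:** it moved about 1–2 mm by comparing scene pictures (limit 15 mm). That was checked before the final 4 mm push and not again after it.
- **Wedge load:** I did not measure the force on the foot. That the wedge carries it is inferred from the bubble moving in step with the push.

**What failed or disagreed:**
- The first grasp of the level missed. The fingers closed over its top and shifted it about 16 mm before the second grasp held.
- The coarse bubble reading from the scene camera had a fixed error. It called the bubble centred when it was still about 4 mm off, and still reads about 3.7 mm off now. I relied on the wrist view and pushed the wedge about 4 mm further with closed fingers.
- The wrist camera read the wedge's heading about 3° different from the jaws. I took the jaws as right.

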